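Set up lamp stems and caps for marking

TASK

Get the lamp fittings ready for the marking machine: turn both swing tabs of the marking tray aside, lift out the clear dust cover and lay it flat, handle up, on the cork pad, inside its outline and lined up with it. Put every cap that is there into the nest of its own outline, fully seated and hub up, and roll every brass stem where it lies in the V-block rack until the flat at its end faces straight up, leaving it lying in its V-notches across both rails. Leave the tabs turned aside and the other things on the bench where they stand.

Things in the scene. Friction and masses are not known exactly. Their poses are not given: they have to be found in the camera images.
- tab_left (a joint): swing tab on the tray's left end: flat steel, 10 mm wide, reaching 30 mm from its upright pivot, which is at (0, +122 mm) in the tray's frame; turns level. 0 = straight in, 16 mm over the cover; positive = counter-clockwise from above; range -1.9 to 1.9, starts within 0.35 of 0. Stays where left (friction 0.04 N m). Clear of the cover from about a quarter turn (1.3 to 1.9) either way
- tab_right (a joint): the same kind of swing tab on the other (right-hand) end of the tray, its pivot at (0, -122 mm) in the tray's frame
- tab_left_post (a point): centre of the black upright finger post on the left tab: 10 mm diameter, 24 mm tall (this point is half-way up), standing on the tab 24 mm from its pivot; the tab's top, which carries the post, is 12 mm below this point
- tab_right_post (a point): centre of the black upright finger post on the right tab: 10 mm diameter, 24 mm tall (this point is half-way up), standing on the tab 24 mm from its pivot; the tab's top, which carries the post, is 12 mm below this point
- tray: marking tray, fixed: aluminium frame 96 x 272 mm, 20 mm high, long along its own y (+y to the robot's left); origin at the centre of its underside, z up. Inside it (76 x 220 mm) three white nest plates lie side by side, tops 16 mm above the table; the clear cover lies on them
- cover_handle (a point): centre of the handle of the clear cover. Plate 72 x 216 x 5 mm (long along y, z up); handle a grey bar 12 mm wide (x), 70 mm long (y), 26 mm high on the middle of the plate. This point is half-way up the handle, 13 mm above the plate's top, 18 mm above its underside. 0.16 kg. Lies in the tray's frame with 2 mm play, its ends held down by the two tabs
- pad_top (a point): centre of the top of the flat cork pad, 130 x 260 mm (long along its y), 3 mm thick, fixed on the table; the place for the cover
- cap_large_mid (a point): large round cap: disc of 56 mm diameter, 6 mm thick, aluminium, with a round brass threaded hub of 14 mm diameter rising 22 mm above its middle (whole height 28 mm). This point is on the axis, half-way up, 14 mm above the underside and 8 mm above the plate's top; z up through the hub. About 0.09 kg. May be absent
- cap_small_mid (a point): small round cap: disc of 40 mm diameter, 6 mm thick, aluminium, with a round brass threaded hub of 14 mm diameter rising 22 mm above its middle (whole height 28 mm). This point is on the axis, half-way up, 14 mm above the underside and 8 mm above the plate's top; z up through the hub. About 0.09 kg. May be absent
- cap_square_mid (a point): square cap: plate 46 x 46 mm (sides along its x and y), 6 mm thick, aluminium, with a round brass threaded hub of 14 mm diameter rising 22 mm above its middle (whole height 28 mm). This point is on the axis, half-way up, 14 mm above the underside and 8 mm above the plate's top; z up through the hub. About 0.09 kg. May be absent
- nest_large_mouth (a point): white nest plate 72 x 72 x 12 mm, fixed in the tray, with one round recess of 59 mm diameter, 6 mm deep, rim chamfered 1.5 mm. This point is the centre of its mouth, level with the plate's top; x and y along the plate's sides, z up. The nests change places from start to start. A seated cap's plate is flush and its own point 8 mm above this one
- nest_small_mouth (a point): white nest plate 72 x 72 x 12 mm, fixed in the tray, with one round recess of 43 mm diameter, 6 mm deep, rim chamfered 1.5 mm. This point is the centre of its mouth, level with the plate's top; x and y along the plate's sides, z up. The nests change places from start to start. A seated cap's plate is flush and its own point 8 mm above this one
- nest_square_mouth (a point): white nest plate 72 x 72 x 12 mm, fixed in the tray, with one square recess 49 x 49 mm (sides along its x and y), 6 mm deep, rim chamfered 1.5 mm. This point is the centre of its mouth, level with the plate's top; x and y along the plate's sides, z up. The nests change places from start to start. A seated cap's plate is flush and its own point 8 mm above this one
- rack: V-block rack, fixed: base plate 110 x 276 x 6 mm with two upright steel rails 16 mm thick along its y, at x = -35 and +35 mm, tops 51 mm above the table, open gap of 54 mm between. Each has four 90-degree V-notches at y = -102, -34, 34, 102 mm. A stem in a pair of notches runs along the rack's x, its axis 52 mm above the table. Origin at the centre of the underside, z up
- stem1_mid (a point): brass lamp stem, round, 20 mm diameter, 150 mm long, lying across the V-rails, free to be rolled. This point is on its axis at mid-length, over the open gap; x runs along it to the end with the milled flat, z points out of the flat. The flat covers the last 30 mm at +x (beyond the rail), 16 mm wide, 4 mm deep, with a small dark hole; elsewhere round. 0.22 kg. May be absent
- stem2_mid (a point): brass lamp stem, round, 20 mm diameter, 150 mm long, lying across the V-rails, free to be rolled. This point is on its axis at mid-length, over the open gap; x runs along it to the end with the milled flat, z points out of the flat. The flat covers the last 30 mm at +x (beyond the rail), 16 mm wide, 4 mm deep, with a small dark hole; elsewhere round. 0.22 kg. May be absent
- stem3_mid (a point): brass lamp stem, round, 20 mm diameter, 150 mm long, lying across the V-rails, free to be rolled. This point is on its axis at mid-length, over the open gap; x runs along it to the end with the milled flat, z points out of the flat. The flat covers the last 30 mm at +x (beyond the rail), 16 mm wide, 4 mm deep, with a small dark hole; elsewhere round. 0.22 kg. May be absent
- stem4_mid (a point): brass lamp stem, round, 20 mm diameter, 150 mm long, lying across the V-rails, free to be rolled. This point is on its axis at mid-length, over the open gap; x runs along it to the end with the milled flat, z points out of the flat. The flat covers the last 30 mm at +x (beyond the rail), 16 mm wide, 4 mm deep, with a small dark hole; elsewhere round. 0.22 kg. May be absent
- spool: thread spool, 38 mm across, 46 mm tall, a bystander: leave it alone
- jar: small glass jar, 48 mm across, 62 mm tall, a bystander: leave it alone
- screwdriver: screwdriver lying on the table, a bystander: leave it alone
- brush: brush lying on the table, a bystander: leave it alone
- socket1: white ceramic lamp socket, 40 mm across, 45 mm tall, a bystander: leave it alone
- socket2: second white ceramic lamp socket, a bystander: leave it alone

How it is judged:
By the outcome, as a careful person would: the job done as asked, in the order asked, and still so for the second after the job is handed in, with the robot touching nothing.
Of stem1, stem2, stem3, stem4 only 2 to 3 are there at a start; the rules pass over those that are not, and their reading is None.
Of cap_large, cap_small, cap_square only 2 to 3 are there at a start; the rules pass over those that are not, and their reading is None.
At some moment in a run one of cap_large, cap_small, cap_square may be knocked a few centimetres aside while the robot is not near it.
Once in a run the grip may slacken for a moment while it holds something.
It also fails if it takes over 210 s, if anything falls off the work surface, if the arm or the gripper's body presses on something with over 40 N, if the wrist force passes 120 N, or if a joint passes its speed limit or range.

ROBOT

A 6-joint arm with a two-finger parallel gripper is mounted at the origin on the work surface. World frame = base frame: x ahead of the robot, y to its left, z up, the work surface at z = 0. Lengths are in m, angles in rad, forces in N, time in s.
With the tool pointing down it reaches from about 0.4 to 0.825 m from the base axis. Payload 7 kg.
Tool frame: the origin (TCP) lies at the centre of the arm's flange, where the gripper is bolted on; the fingertips stand 178 mm ahead of it and the grasp point (between the pads) lies 159 mm ahead of it (arm.tip_reach is the distance from the TCP to the fingertips, in m); z points along the fingers, y is the direction in which the jaws open and shut (so a half turn about z gives the same grasp; the last joint's range is limited). The gripper opens to 88 mm and grips with 3 to 60 N. Pads are 19 mm wide; open, the fingers measure 130 mm over their backs; the gripper's body (78 mm by 193 mm) begins 47 mm behind the grasp point.
Start: joints at [1.597, 0.359, 0.012, 0, -1.224, -0.288], TCP at [0.175, 0.652, 0.405] pointing down, gripper open.
Joint ranges: [-3.07, 3.07], [-1.43, 2.12], [-1.02, 1.25], [-3.03, 1.67], [-3.05, -0], [-3.03, 3.03]. Speed limits (rad/s): [2.39, 2.39, 3.01, 3.14, 3.14, 3.14].

INTERFACE

Orientations are given as [roll, pitch, yaw] about the fixed x, y, z axes, in that order (R = Rz(yaw) Ry(pitch) Rx(roll)).
In Python, from station import arm gives the robot as it stands.
- The arm moves only by the shell command python3 -m inch 'ROWS' [OPENING] [FORCE]. ROWS is JSON, a list that holds one entry, the list of rows, each a list of 6 numbers: the shift along the world's x, y, z in units of 200 mm (1.0 is 200 mm), then the turn, a rotation vector about the world's x, y, z in units of 180 degrees (1.0 is 180 degrees). A call has 1 to 8 rows; each row is the pose to reach, as a shift and turn from the pose commanded when the call began, turning the shorter way round; what a row does not reach only later rows make up. A row lasts 1/8 s, in which the tool goes at most 62.5 mm and 10.7 degrees, less where a joint would pass 70% of its speed; a pose out of reach is approached as far as the arm can. A call with a number of a shift or a turn outside -1 to 1 is refused whole. A call with a gripper value outside its range is refused whole. OPENING is the finger opening in mm, from 0 to 87.6, set as the call begins (- or left out, the last holds). The fingers move at their own pace and stop on an object; FORCE is the grip in N (left out, the last holds). Time passes only in rows, so rows that repeat a pose let the fingers close. It gives the time, the measured TCP pose, the force and the opening at its end, in the units of the state.
- arm.get_state(): the state, without advancing time (a new reading comes with each control period).
- arm.grab_frame(name): name is "scene" or "top" or "wrist"; returns the picture (400x640x3 uint8, blue, green, red); there is no depth.
- arm.camera_params(name): a dict with "vertical_fov" (degrees; the focal length in pixels is half the picture's height over the tangent of half this angle, whatever the lens; pixels are square), "cx", "cy" (the principal point, pixels), "pose" (4x4, takes a point from camera to world coordinates). Camera axes: x right, y down, z forward; pixel columns grow to the right and rows downward; lengths in m; the calibration is good to about 2 mm. A picture is of the moment at which its call begins: read the wrist's pose just before it. camera_params takes no time and is no camera call; for the wrist camera it gives the pose at the moment of the call.
- arm.job_done(): hands the job in, once; it reports no verdict.
Trained networks look in the newest picture that a camera, given by its name, has taken for a name from the list of things; names that differ only in an ending like _2 or _b are one class to them, and where a whole thing is asked for, a point or a joint stands for the part that bears it (a point fixed in the world has none). Each returns a list of dicts, best first, with "score" (0 to 1); they miss things now and then, are a little off and sometimes report something else, mostly with a low value. They report only what shows in the picture. A call takes as long as a camera call.
- arm.search_frame(target, camera): "box" ([left, top, right, bottom] in pixels, round what is visible of it).
- arm.regions_of(target, camera): "region" (400x640 bool, what is visible of it) and "box" ([left, top, right, bottom] in pixels, round what is visible of it).
The state is a dict: "t": time; "q": joint angles; "qd": joint speeds; "joint_efforts": joint torques, N m; "eef_pos": TCP position; "ee_rot": TCP orientation; "force": force on the tool from outside, world axes, zero at the start; "moment": the same for the moment, N m; "width": finger opening in m.
Only numpy, scipy, OpenCV 4.12 (cv2) and the standard library are available. Lean on these libraries where they do the work, as an engineer would, in place of code of your own. Each camera call takes 0.05 s, during which the arm holds its last target.

## Working session

There is one attempt and no reset: what is moved stays moved. The work goes in short steps, Python scripts to look and compute and a shell command to move; the robot and the scene stay as the last step left them, time stands still between calls to the robot, and variables do not carry over. Pictures are saved under pics/ and viewed, and the job is handed in when it is done.

```bash
ls; mkdir -p pics; python3 - <<'E'
from station import arm
import cv2,numpy as np
print(arm.get_state())
for n in ["scene","top","wrist"]:
    f=arm.grab_frame(n); cv2.imwrite(f"pics/a_{n}.png",f)
    p=arm.camera_params(n); print(n,p["vertical_fov"],p["cx"],p["cy"],np.round(p["pose"],3).tolist())
E
```

```text
pics
{'t': 0.0, 'q': array([ 1.59712725e+00,  3.59358704e-01,  1.10550619e-02, -3.50508558e-04,
       -1.22404426e+00, -2.88087356e-01]), 'qd': array([ 0.00039589, -0.00027833, -0.00034994, -0.00042396, -0.00220501,
       -0.00022678]), 'joint_efforts': array([-5.05669523e-04, -5.82726645e+01,  2.93059945e+01,  6.99714527e+00,
        6.96104922e-03, -1.46141033e-04]), 'eef_pos': array([0.17463358, 0.6518198 , 0.40373894]), 'ee_rot': array([ 3.14001139e+00, -1.24953373e-04, -2.61875712e-01]), 'force': array([1.04905902, 0.06844972, 0.19391348]), 'moment': array([-0.02816846,  0.02333501,  0.03520174]), 'width': 0.08744858271347408}
scene 46.19290669361386 322.7296728961888 195.9144457381584 [[-0.639, 0.579, -0.506, 1.205], [0.769, 0.496, -0.403, 0.522], [0.018, -0.647, -0.762, 1.053], [0.0, 0.0, 0.0, 1.0]]
top 52.544782933827825 325.4398490119686 195.5603047881069 [[-0.007, -0.983, 0.184, 0.355], [-1.0, 0.006, -0.003, -0.006], [0.002, -0.184, -0.983, 1.036], [0.0, 0.0, 0.0, 1.0]]
wrist 71.08646619183322 316.3842107245713 201.15268928238353 [[-0.258, -0.918, -0.3, 0.258], [-0.966, 0.246, 0.08, 0.63], [0.001, 0.31, -0.951, 0.384], [0.0, 0.0, 0.0, 1.0]]
```

View pics/a_top.png

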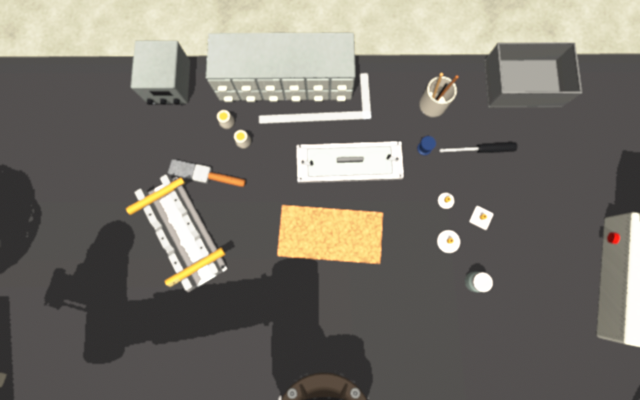

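View pics/a_scene.png

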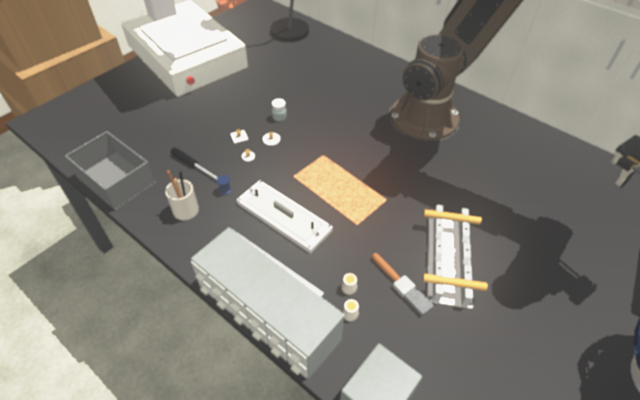

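View pics/a_wrist.png

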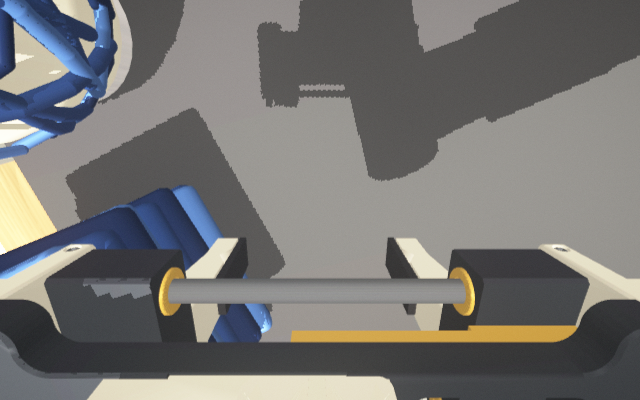

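```bash
cat > h.py <<'E'
from station import arm
import cv2,numpy as np
from scipy.spatial.transform import Rotation as R
def K(p):
    f=200/np.tan(np.radians(p["vertical_fov"]/2)); return f,p["cx"],p["cy"]
def w(p,uv,z):
    f,cx,cy=K(p); d=np.array([(uv[0]-cx)/f,(uv[1]-cy)/f,1]); P=np.array(p["pose"])
    d=P[:3,:3]@d; o=P[:3,3]; return o+d*(z-o[2])/d[2]
def px(p,X):
    f,cx,cy=K(p); P=np.array(p["pose"]); c=P[:3,:3].T@(np.array(X)-P[:3,3]); return np.array([f*c[0]/c[2]+cx,f*c[1]/c[2]+cy])
def shot(name,fn):
    p=arm.camera_params(name); f=arm.grab_frame(name); cv2.imwrite(f"pics/{fn}.png",f); return p,f
def reg(t,c,zc,p,k=3):
    for r in arm.regions_of(t,c)[:k]:
        m=r["region"]; ys,xs=np.nonzero(m)
        if len(xs)==0: continue
        u=(xs.mean(),ys.mean()); rect=cv2.minAreaRect(np.stack([xs,ys],1).astype(np.float32))
        print(t,round(r["score"],2),np.round(u,1),"W",np.round(w(p,u,zc),4)[:2],"rect",np.round(rect[0],1),np.round(rect[1],1),round(rect[2],1),"Wr",np.round(w(p,rect[0],zc),4)[:2])
def st():
    s=arm.get_state(); print("t",round(s["t"],2),"pos",np.round(s["eef_pos"],4),"rot",np.round(s["ee_rot"],4),"F",np.round(s["force"],1),"w",round(s["width"]*1000,1)); return s
E
python3 - <<'E'
from h import *
p,f=shot("top","b_top")
cv2.imwrite("pics/b_top_big.png",cv2.resize(f[100:300,240:520],None,fx=2.8,fy=2.8,interpolation=cv2.INTER_CUBIC))
cv2.imwrite("pics/b_top_rack.png",cv2.resize(f[90:300,110:260],None,fx=2.8,fy=2.8,interpolation=cv2.INTER_CUBIC))
for t,z in [("tab_left_post",.04),("tab_right_post",.04),("tray",.02),("cover_handle",.04),("pad_top",.003),("cap_large_mid",.006),("cap_small_mid",.006),("cap_square_mid",.006),("rack",.05),("stem1_mid",.06),("stem2_mid",.06)]:
    reg(t,"top",z,p)
E
```

```text
tab_left_post 0.71 [426.2 144.9] W [ 0.6715 -0.268 ] rect [426.3 144.8] [14.1 20.5] 45.0 Wr [ 0.6719 -0.2681]
tab_left_post 0.5 [307.1 162.6] W [0.6267 0.0369] rect [306.5 163. ] [ 6. 13.] 90.0 Wr [0.6256 0.0385]
tab_right_post 0.6 [447.9 241.1] W [ 0.4256 -0.3082] rect [448.  241.5] [24. 21.] 0.0 Wr [ 0.4247 -0.3084]
tray 0.74 [349.2 162.4] W [ 0.6319 -0.0711] rect [349.1 162. ] [ 38.3 105.5] 88.4 Wr [ 0.633  -0.0711]
cover_handle 0.94 [349.4 160.9] W [ 0.6303 -0.0706] rect [349.4 160.9] [27.  83.2] 88.2 Wr [ 0.6305 -0.0704]
pad_top 0.97 [330.4 233.9] W [ 0.4486 -0.0211] rect [329.8 233.8] [103.6  52.8] 4.4 Wr [ 0.4489 -0.0196]
cap_large_mid 0.69 [448.6 241.2] W [ 0.4279 -0.3203] rect [448.6 241.1] [20.2 20.6] 71.6 Wr [ 0.4279 -0.3202]
cap_small_mid 0.75 [445.3 200.3] W [ 0.5329 -0.3184] rect [445.3 200.4] [14.3 13.9] 26.6 Wr [ 0.5328 -0.3184]
cap_square_mid 0.71 [480.9 217.5] W [ 0.4878 -0.4069] rect [481.  217.5] [19.2 17. ] 26.6 Wr [ 0.4877 -0.4072]
cap_square_mid 0.41 [448.4 241. ] W [ 0.4283 -0.3199] rect [448.5 241. ] [22. 23.] 90.0 Wr [ 0.4283 -0.3201]
rack 0.64 [182.1 233.9] W [0.4468 0.3402] rect [180.4 231. ] [113.4  46.4] 61.8 Wr [0.4539 0.3446]
stem1_mid 0.32 [307.2 162.5] W [0.6215 0.0358] rect [307.  162.5] [ 5. 12.] 90.0 Wr [0.6214 0.0364]
stem2_mid 0.66 [194.7 266.8] W [0.3677 0.3022] rect [194.6 266.8] [ 8.6 66.7] 59.9 Wr [0.3677 0.3025]
stem2_mid 0.57 [330.4 233.9] W [ 0.4433 -0.0202] rect [330.6 233.7] [102.4  51. ] 4.2 Wr [ 0.4438 -0.0207]
```

View pics/b_top_big.png

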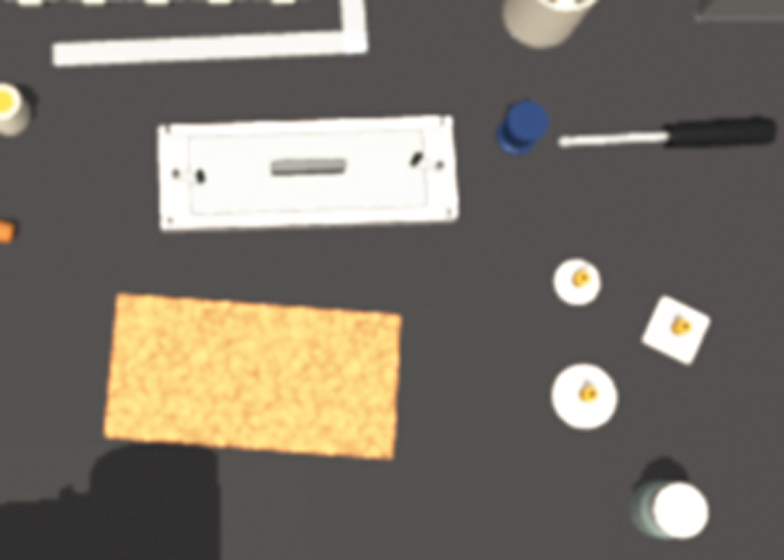

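View pics/b_top_rack.png

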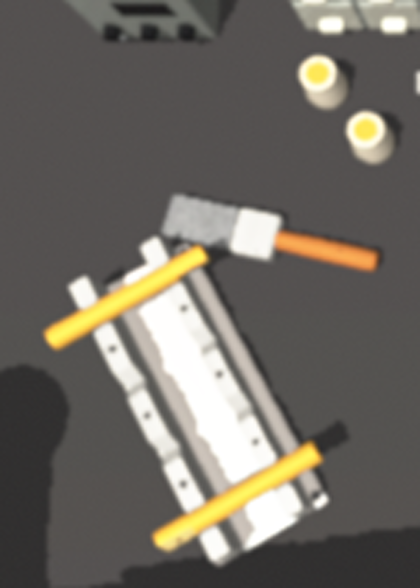

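```bash
python3 -m inch '[[[0.4,-1,0.1,0,0,-0.2],[0.4,-1,0.1,0,0,-0.2],[0.4,-1,0.1,0,0,-0.2],[0.4,-1,0.1,0,0,-0.2]]]' 0
python3 -m inch '[[[0.8,-1,0.1,0,0,-0.217],[0.8,-1,0.1,0,0,-0.217],[0.8,-1,0.1,0,0,-0.217],[0.8,-1,0.1,0,0,-0.217],[0.8,-1,0.1,0,0,-0.217]]]'
python3 -m inch '[[[1,-1,0,0,0,0],[1,-1,0,0,0,0],[1,-1,0,0,0,0],[1,-1,0,0,0,0],[1,-1,0,0,0,0],[1,-1,0,0,0,0]]]'

```

```text
t: 1.25
eef_pos: [0.2555, 0.4492, 0.4256]
ee_rot: [-3.141, 0.001, -0.895]
force: [0.6, 0.6, 0.3]
width: 0.0528
t: 1.88
eef_pos: [0.4163, 0.2491, 0.4453]
ee_rot: [-3.141, 0.001, -1.578]
force: [-0.4, 0.2, -0.4]
width: 0.0041
t: 2.62
eef_pos: [0.616, 0.0508, 0.4435]
ee_rot: [3.14, -0.001, -1.574]
force: [-0.3, -0.5, -0.1]
width: 0.0007
```

```bash
python3 - <<'E'
from h import *
st()
p,f=shot("wrist","c_wrist")
for t,z in [("tab_left_post",.046),("tab_right_post",.046),("tray",.02),("cover_handle",.047),("pad_top",.003),("tab_left",.025),("tab_right",.025)]:
    try: reg(t,"wrist",z,p)
    except Exception as e: print(t,e)
E
```

```text
t 2.62 pos [0.616  0.0508 0.4435] rot [ 3.1402e+00 -6.0000e-04 -1.5738e+00] F [-0.3 -0.5 -0.1] w 0.7
tab_left_post 0.51 [306.  165.1] W [0.6308 0.0376] rect [305.8 164.5] [ 7.6 23.7] 10.0 Wr [0.631  0.0367]
tray 0.92 [301.9 106.7] W [ 0.6362 -0.038 ] rect [299.3  89.8] [181.7  76.6] 88.5 Wr [ 0.6394 -0.0595]
cover_handle 0.86 [300.1  77.5] W [ 0.6365 -0.0719] rect [298.7  80.7] [162.7  58.1] 88.7 Wr [ 0.6384 -0.0683]
pad_top 0.93 [433.2 107.8] W [ 0.4499 -0.0363] rect [436.5 112. ] [ 99.1 197.6] 8.3 Wr [ 0.4444 -0.0305]
pad_top 0.72 [459.3 324.1] W [0.3536 0.3427] rect [464.5 323. ] [67. 40.] 0.0 Wr [0.3444 0.3402]
tab_left 0.65 [306.  165.3] W [0.6315 0.0418] rect [305.6 164.4] [ 9.5 25.6] 8.1 Wr [0.6321 0.0406]
```

View pics/c_wrist.png

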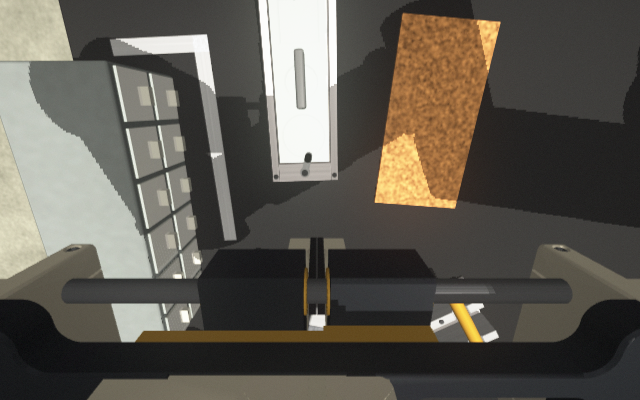

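```bash
cat >> h.py <<'E'
def wrect(t,c,z,p,k=1):
    for r in arm.regions_of(t,c)[:k]:
        m=r["region"].astype(np.uint8); cs,_=cv2.findContours(m,cv2.RETR_EXTERNAL,cv2.CHAIN_APPROX_NONE)
        q=max(cs,key=cv2.contourArea)[:,0,:]; q=cv2.convexHull(q)[:,0,:]
        W=np.array([w(p,u,z)[:2] for u in q])*1000
        rc=cv2.minAreaRect(W.astype(np.float32)); b=cv2.boxPoints(rc)
        e=b[1]-b[0]; e2=b[2]-b[1]; e=e if np.hypot(*e)>np.hypot(*e2) else e2
        print(t,round(r["score"],2),"c",np.round(rc[0],1),"size",np.round(rc[1],1),"long dir deg",round(np.degrees(np.arctan2(e[1],e[0]))%180,2))
E
python3 - <<'E'
from h import *
p,f=shot("top","d_top")
for t,z in [("tray",.02),("pad_top",.003),("cover_handle",.021),("rack",.05),("cap_large_mid",.006),("cap_small_mid",.006),("cap_square_mid",.006)]: wrect(t,"top",z,p)
c=f[130:195,285:415]; cv2.imwrite("pics/d_tray.png",cv2.resize(c,None,fx=6,fy=6,interpolation=cv2.INTER_CUBIC))
f=cv2.imread("pics/c_wrist.png"); cv2.imwrite("pics/d_w.png",cv2.resize(f[0:200,230:380],None,fx=3,fy=3,interpolation=cv2.INTER_CUBIC))
E
```

```text
tray 0.69 c [633.1 -72.6] size [102.3 270.2] long dir deg 91.66
pad_top 0.63 c [461.9 315.8] size [133.2  30.9] long dir deg 28.57
cover_handle 0.87 c [635.2 -75.4] size [ 72.3 206. ] long dir deg 90.7
rack 0.93 c [465.5 304.5] size [147.9  33.7] long dir deg 28.54
cap_large_mid 0.73 c [ 429.7 -320. ] size [53.8 53.1] long dir deg 89.61
cap_small_mid 0.62 c [ 532.9 -318.2] size [36.6 38.1] long dir deg 115.81
cap_square_mid 0.61 c [ 488.7 -405.3] size [49.1 49.9] long dir deg 151.82
```

View pics/d_tray.png

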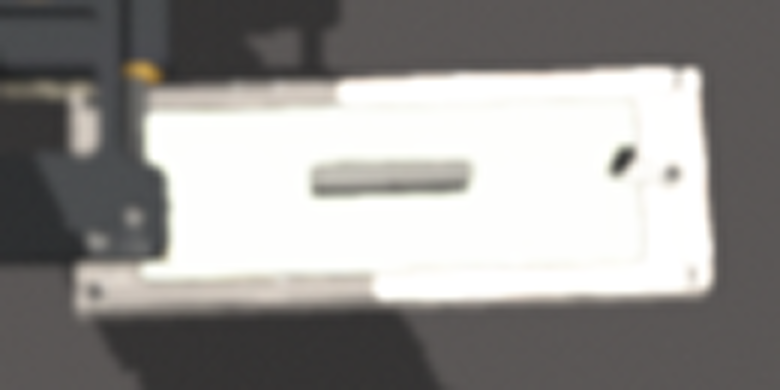

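View pics/d_w.png

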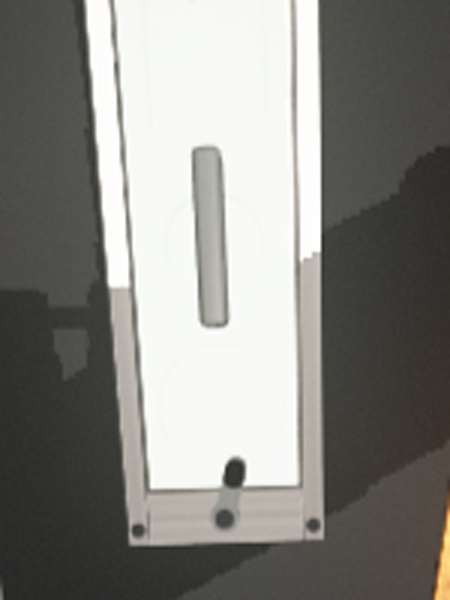

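```bash
python3 - <<'E'
from h import *
s=st()
p=arm.camera_params("wrist"); t=arm.camera_params("top")
print("piv L",w(p,(304.7,172.7),.03),"post top",w(p,(308.2,154),.05), "base",w(p,(306.7,164),.026))
print("corners L end",w(p,(273,181),.02),w(p,(337.5,180.3),.02))
print("handle top c",w(p,(299.7,78.5),.047),"base bottom", w(p,(301.5,108),.047),w(p,(298.3,49),.047))
print("top: piv R",w(t,(397,158.8),.03),"post",w(t,(388.8,156.7),.038))
print("top L",[w(t,x,.03) for x in [(303,162)]], "post",w(t,(311.3,162.8),.038))
for a in [(296.7,145),(403,141.5),(404,178.5),(298,182.3)]: print(w(t,a,.02))
E
```

```text
t 3.42 pos [0.6147 0.052  0.4447] rot [ 3.1416 -0.     -1.5718] F [ 0.  -0.4 -0.5] w 0.4
piv L [0.6326966  0.05330183 0.03      ] post top [0.62684483 0.02355109 0.05      ] base [0.62982359 0.04145781 0.026     ]
corners L end [0.68036816 0.06800287 0.02      ] [0.58458821 0.0669895  0.02      ]
handle top c [ 0.63659238 -0.0694502   0.047     ] base bottom [ 0.63494685 -0.03470424  0.047     ] [ 0.63765976 -0.10216558  0.047     ]
top: piv R [ 0.63792933 -0.19357871  0.03      ] post [ 0.64135622 -0.1713695   0.038     ]
top L [array([0.6309858 , 0.04795289, 0.03      ])] post [0.62654873 0.02640832 0.038     ]
[0.67971725 0.0650836  0.02      ]
[ 0.6874924  -0.21300495  0.02      ]
[ 0.58820329 -0.21138451  0.02      ]
[0.57998207 0.06114175 0.02      ]
```

```bash
python3 -m inch '[[[0.06,-0.13,-0.3,0,0,0],[0.06,-0.13,-0.6,0,0,0],[0.06,-0.13,-0.85,0,0,0],[0.06,-0.13,-0.95,0,0,0],[0.06,-0.13,-0.95,0,0,0]]]' 40 8
python3 - <<'E'
from h import *
st(); p,f=shot("wrist","e_w"); 
E
```

```text
t: 4.05
eef_pos: [0.6263, 0.0257, 0.2528]
ee_rot: [3.138, -0.001, -1.572]
force: [1.2, 0.8, -0.3]
width: 0.0391
t 4.05 pos [0.6263 0.0257 0.2528] rot [ 3.1379e+00 -1.2000e-03 -1.5721e+00] F [ 1.2  0.8 -0.3] w 39.1
```

View pics/e_w.png

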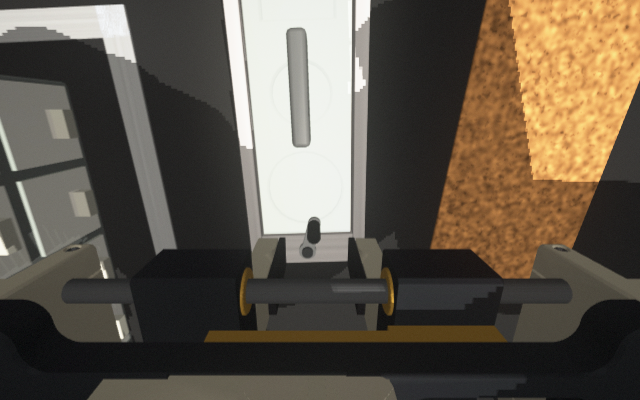

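```bash
python3 - <<'E'
from h import *
p=arm.camera_params("wrist")
for u in [(314.5,223),(314,240)]: print(w(p,u,.05),w(p,u,.026))
print("piv",w(p,(307,252),.03))
E
python3 -m inch '[[[0.005,0,-0.1,0,0,0],[0.005,0,-0.2,0,0,0],[0.005,0,-0.2,0,0,0]]]' 40 8
python3 -m inch '[[[0,0,0,0,0,0],[0,0,0,0,0,0],[0,0,0,0,0,0]]]' 4 8
```

```text
[0.62940905 0.01779303 0.05      ] [0.62955259 0.0277359  0.026     ]
[0.62980425 0.03110694 0.05      ] [0.62999921 0.04278216 0.026     ]
piv [0.63571329 0.05162089 0.03      ]
t: 4.47
eef_pos: [0.6278, 0.026, 0.2151]
ee_rot: [3.141, -0.0, -1.572]
force: [-0.2, -0.4, 0.2]
width: 0.0402
t: 4.85
eef_pos: [0.6279, 0.026, 0.2155]
ee_rot: [-3.14, 0.0, -1.572]
force: [0.4, -0.1, 0.2]
width: 0.0158
```

```bash
python3 -m inch '[[[0,0,0,0,0,0],[0,0,0,0,0,0]]]' 4 8
python3 - <<'E'
import numpy as np
p=np.array([.6318,.0502]); a0=np.arctan2(.026-.0502,.628-.6318)
print(np.degrees(a0))
for a in np.linspace(0,1,6):
    th=a0-(1.75+ (a0+np.pi/2))*a if 0 else a0+( (-np.pi/2-1.72)-a0)*a
    q=p+.0245*np.array([np.cos(th),np.sin(th)]); print(np.round((q-[.628,.026])/.2,3),np.degrees(th))
E
```

```text
t: 5.1
eef_pos: [0.6278, 0.0259, 0.2152]
ee_rot: [-3.141, -0.0, -1.572]
force: [-2.3, 0.0, 3.3]
width: 0.0096
-98.92398844363146
[-0. -0.] -98.92398844363146
[-0.036  0.012] -116.8489389074055
[-0.067  0.034] -134.7738893711795
[-0.09   0.065] -152.69883983495356
[-0.102  0.101] -170.62379029872756
[-0.102  0.139] -188.54874076250158
```

Post gripped (9.6 mm). Swing it along the arc.

```bash
python3 -m inch '[[[-0.036,0.012,0,0,0,0],[-0.067,0.034,0,0,0,0],[-0.09,0.065,0,0,0,0],[-0.102,0.101,0,0,0,0],[-0.102,0.139,0,0,0,0],[-0.102,0.139,0,0,0,0]]]'
python3 -m inch '[[[0,0,0,0,0,0],[0,0,0,0,0,0],[0,0,0.3,0,0,0],[0,0,0.6,0,0,0],[0,-0.15,0.8,0,0,0],[0,-0.3,0.8,0,0,0]]]' 40
python3 - <<'E'
from h import *
st(); p,f=shot("wrist","f_w"); 
E
```

```text
t: 5.85
eef_pos: [0.6089, 0.0544, 0.2154]
ee_rot: [-3.137, 0.001, -1.571]
force: [6.7, -1.6, -1.3]
width: 0.0095
t: 6.6
eef_pos: [0.6077, -0.0065, 0.3787]
ee_rot: [-3.135, 0.001, -1.57]
force: [-0.3, -0.2, -0.7]
width: 0.0403
t 6.6 pos [ 0.6077 -0.0065  0.3787] rot [-3.1354e+00  1.4000e-03 -1.5705e+00] F [-0.3 -0.2 -0.7] w 40.3
```

View pics/f_w.png

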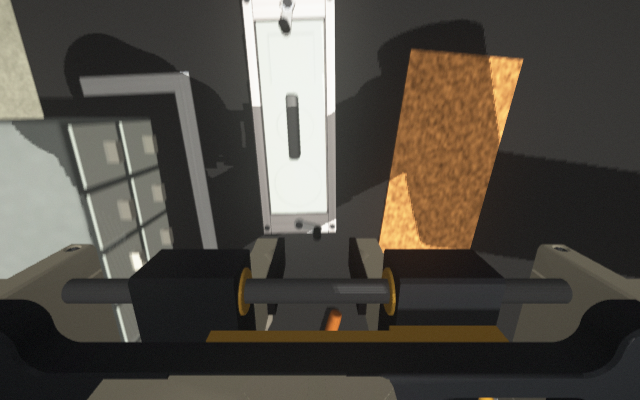

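```bash
python3 - <<'E'
from h import *
s=st(); p=arm.camera_params("wrist")
print("Rpost top",w(p,(285.5,26.5),.05),"base",w(p,(287.5,14),.026),"pivR",w(p,(289.5,6),.028))
print("Lpost",w(p,(317,235),.05),"pivL",w(p,(298.5,224.5),.03))
print("handle",w(p,(291,95),.047),w(p,(294,158),.047))
E
```

```text
t 6.65 pos [ 0.6068 -0.0093  0.3766] rot [-3.1392e+00  5.0000e-04 -1.5725e+00] F [ 0.  -1.7 -0.7] w 40.1
Rpost top [ 0.63824332 -0.1694022   0.05      ] base [ 0.63816344 -0.18645485  0.026     ] pivR [ 0.63574051 -0.1928349   0.028     ]
Lpost [0.60819433 0.04912546 0.05      ] pivL [0.6315256  0.04393771 0.03      ]
handle [ 0.63503657 -0.10818991  0.047     ] [ 0.63362588 -0.04288481  0.047     ]
```

```bash
python3 -m inch '[[[0.08,-0.3,-0.1,0,0,0],[0.16,-0.6,-0.3,0,0,0],[0.162,-0.82,-0.5,0,0,0],[0.162,-0.82,-0.7,0,0,0],[0.162,-0.82,-0.8,0,0,0],[0.162,-0.82,-0.8,0,0,0]]]' 40 8
python3 -m inch '[[[0,0,0,0,0,0],[0,0,0,0,0,0],[0,0,0,0,0,0],[0,0,0,0,0,0],[0,0,0,0,0,0]]]' 4 8
python3 - <<'E'
import numpy as np
p=np.array([.637,-.1938]); a0=np.arctan2(24,3)
for a in np.linspace(0,1,6):
    th=a0+( (np.pi/2-1.72)-a0)*a
    q=p+.0245*np.array([np.cos(th),np.sin(th)]); print(np.round((q-[.640,-.170])/.2,3),np.degrees(th))
E
```

```text
t: 7.4
eef_pos: [0.6385, -0.1704, 0.2121]
ee_rot: [3.136, 0.0, -1.573]
force: [0.1, -0.3, 0.5]
width: 0.0402
t: 8.02
eef_pos: [0.6404, -0.1699, 0.2157]
ee_rot: [-3.139, 0.0, -1.571]
force: [0.6, 3.0, 4.4]
width: 0.0092
[0.    0.003] 82.8749836510982
[ 0.038 -0.008] 64.59023876837824
[ 0.07 -0.03] 46.30549388565828
[ 0.093 -0.061] 28.020749002938313
[ 0.106 -0.098] 9.736004120218357
[ 0.106 -0.137] -8.548740762501595
```

```bash
python3 -m inch '[[[0.038,-0.009,0,0,0,0],[0.07,-0.03,0,0,0,0],[0.093,-0.061,0,0,0,0],[0.106,-0.098,0,0,0,0],[0.106,-0.137,0,0,0,0],[0.106,-0.137,0,0,0,0]]]'
python3 -m inch '[[[0,0,0,0,0,0],[0,0,0,0,0,0],[0,0,0.3,0,0,0],[0,0,0.6,0,0,0],[-0.1,0.4,0.8,0,0,0],[-0.15,0.7,0.8,0,0,0],[-0.15,0.85,0.8,0,0,0],[-0.15,0.85,0.8,0,0,0]]]' 40
python3 - <<'E'
from h import *
s=st(); p,f=shot("wrist","g_w")
for t,z in [("cover_handle",.021),("pad_top",.003)]: wrect(t,"wrist",z,p)
t,f=shot("top","g_t")
cv2.imwrite("pics/g_tc.png",cv2.resize(f[120:280,270:500],None,fx=3.4,fy=3.4,interpolation=cv2.INTER_CUBIC))
E
```

```text
t: 8.78
eef_pos: [0.6628, -0.1978, 0.2154]
ee_rot: [-3.137, -0.0, -1.572]
force: [7.5, -0.4, -0.7]
width: 0.0094
t: 9.78
eef_pos: [0.6302, -0.0245, 0.3752]
ee_rot: [-3.142, 0.0, -1.568]
force: [0.6, -0.0, 0.7]
width: 0.0404
t 9.78 pos [ 0.6302 -0.0245  0.3752] rot [-3.1416e+00  4.0000e-04 -1.5679e+00] F [ 0.6 -0.   0.7] w 40.4
cover_handle 0.71 c [637.9 -69.7] size [ 72.9 216.4] long dir deg 91.83
pad_top 0.59 c [450.  -32.6] size [232.6 131.3] long dir deg 85.27
```

View pics/g_w.png

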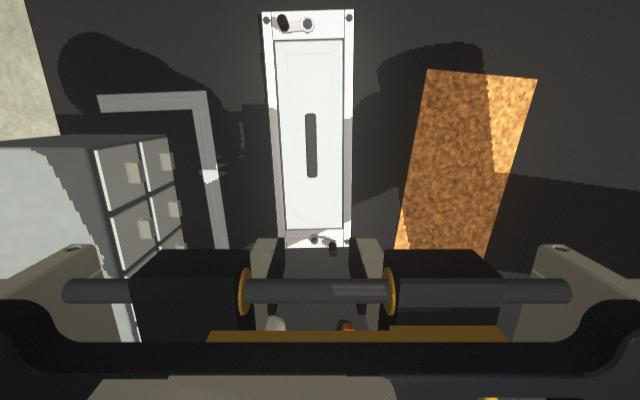

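View pics/g_tc.png

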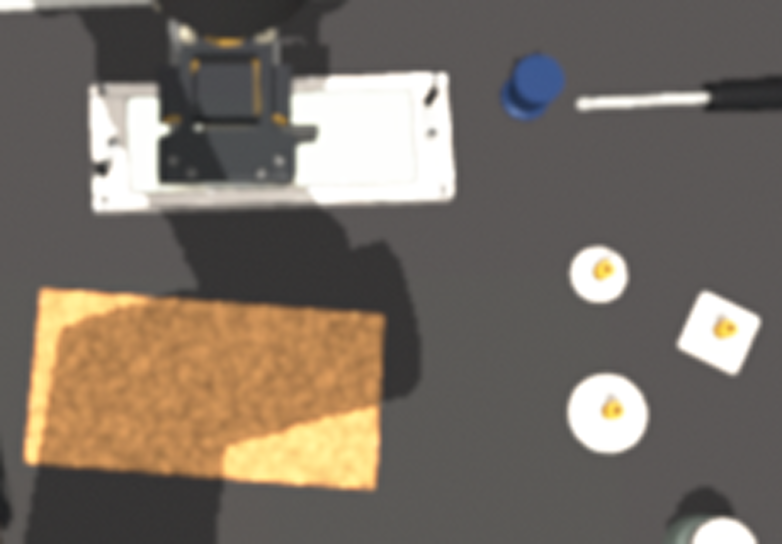

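```bash
python3 - <<'E'
from h import *
s=st(); p=arm.camera_params("wrist")
print("handle",w(p,(310.5,114),.047),w(p,(312,176),.047))
print("pad corners",[np.round(w(p,u,.003),4)[:2] for u in [(428,69),(537,79.5)]])
t=arm.camera_params("top")
P=[w(t,(270+u/3.4,120+v/3.4),.003)[:2] for u,v in [(40,289),(385,315),(376,490),(25,463)]]
print(np.round(P,4),np.mean(P,0))
e=(P[0]+P[3]-P[1]-P[2]); print(np.degrees(np.arctan2(e[1],e[0])),np.linalg.norm(e)/2); e=P[0]+P[1]-P[2]-P[3];print(np.degrees(np.arctan2(e[1],e[0]))+90,np.linalg.norm(e)/2)
E
```

```text
t 9.97 pos [ 0.6307 -0.0284  0.3742] rot [ 3.1405e+00 -3.0000e-04 -1.5726e+00] F [-0.1 -0.1  0.8] w 40.3
handle [ 0.63770385 -0.10882481  0.047     ] [ 0.63653094 -0.04244531  0.047     ]
pad corners [array([ 0.5037, -0.1572]), array([ 0.3762, -0.146 ])]
[[ 0.524   0.1038]
 [ 0.5024 -0.1575]
 [ 0.3718 -0.1465]
 [ 0.3934  0.1133]] [ 0.44788644 -0.02172977]
85.25798445729639 0.26146992717763357
85.52589667678726 0.13102243507148512
```

```bash
python3 -m inch '[[[0.022,-0.15,-0.2,0,0,0.0095],[0.022,-0.22,-0.45,0,0,0.0095],[0.022,-0.22,-0.7,0,0,0.0095],[0.022,-0.22,-0.82,0,0,0.0095],[0.022,-0.22,-0.855,0,0,0.0095],[0.022,-0.22,-0.855,0,0,0.0095]]]' 40 30
python3 -m inch '[[[0,0,0,0,0,0],[0,0,0,0,0,0],[0,0,0,0,0,0],[0,0,0,0,0,0],[0,0,0,0,0,0]]]' 4 30
```

```text
t: 10.72
eef_pos: [0.6355, -0.0724, 0.2037]
ee_rot: [3.141, -0.0, -1.543]
force: [0.7, -0.4, -0.4]
width: 0.0401
t: 11.35
eef_pos: [0.6356, -0.0715, 0.2044]
ee_rot: [-3.141, 0.0, -1.542]
force: [-0.9, 0.6, 6.3]
width: 0.0118
```

Gripped at 11.8 mm. Lift slowly and look.

```bash
python3 -m inch '[[[0,0,0.05,0,0,0],[0,0,0.15,0,0,0],[0,0,0.3,0,0,0],[0,0,0.45,0,0,0],[0,0,0.45,0,0,0]]]'
python3 - <<'E'
from h import *
s=st(); p,f=shot("wrist","i_w")
wrect("cover_handle","wrist",.11,p)
shot("scene","i_s")
E
```

```text
t: 11.98
eef_pos: [0.636, -0.0716, 0.2967]
ee_rot: [-3.137, 0.0, -1.542]
force: [-0.2, -0.4, -1.6]
width: 0.0119
t 11.97 pos [ 0.636  -0.0716  0.2967] rot [-3.1370e+00  3.0000e-04 -1.5417e+00] F [-0.2 -0.4 -1.6] w 11.9
cover_handle 0.83 c [ 639.1 -112.5] size [ 73.2 133. ] long dir deg 91.67
```

View pics/i_w.png

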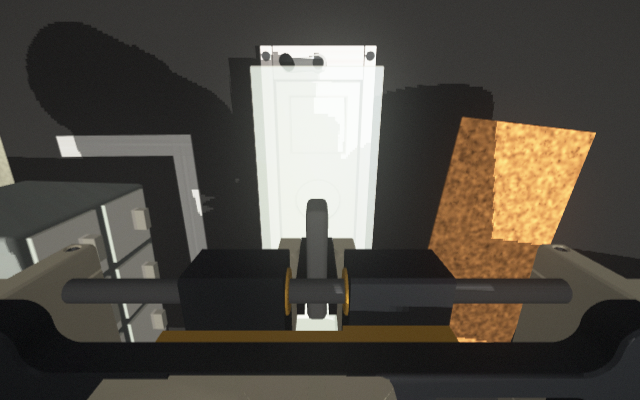

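View pics/i_s.png

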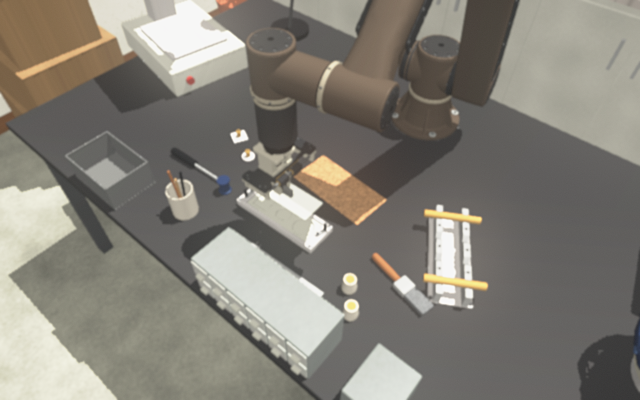

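```bash
python3 -m inch '[[[-0.15,0.04,0,0,0,-0.006],[-0.4,0.1,0,0,0,-0.015],[-0.65,0.18,0,0,0,-0.025],[-0.85,0.23,0,0,0,-0.033],[-0.94,0.25,0,0,0,-0.035],[-0.94,0.25,-0.2,0,0,-0.035],[-0.94,0.25,-0.4,0,0,-0.035],[-0.94,0.25,-0.4,0,0,-0.035]]]'
python3 - <<'E'
from h import *
s=st(); p,f=shot("wrist","j_w")
wrect("cover_handle","wrist",.031,p); wrect("pad_top","wrist",.003,p)
E
```

```text
t: 13.12
eef_pos: [0.4463, -0.0221, 0.2113]
ee_rot: [3.135, -0.003, -1.652]
force: [-0.2, -1.0, -0.6]
width: 0.0121
t 13.12 pos [ 0.4463 -0.0221  0.2113] rot [ 3.1353e+00 -3.0000e-03 -1.6522e+00] F [-0.2 -1.  -0.6] w 12.1
cover_handle 0.93 c [442.8 -65.1] size [127.9  70.4] long dir deg 85.34
pad_top 0.93 c [445.8 -78.1] size [141.9 130.6] long dir deg 85.33
```

View pics/j_w.png

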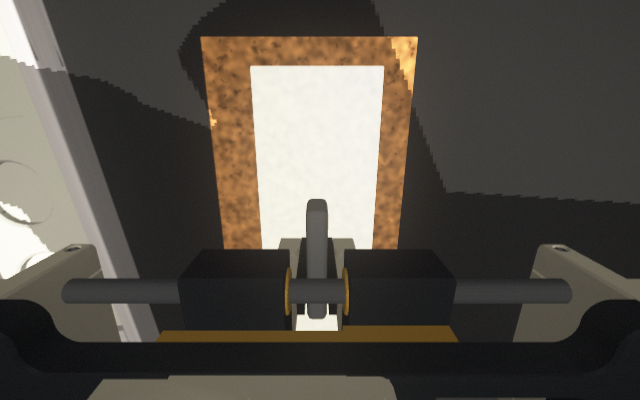

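```bash
python3 -m inch '[[[0.01,0,-0.05,0,0,0],[0.01,0,-0.1,0,0,0],[0.01,0,-0.116,0,0,0],[0.01,0,-0.116,0,0,0]]]'
python3 -m inch '[[[0,0,0,0,0,0],[0,0,0,0,0,0],[0,0,0,0,0,0],[0,0,0.2,0,0,0],[0,0,0.5,0,0,0],[0,-0.2,0.8,0,0,0]]]' 30
python3 - <<'E'
from h import *
s=st(); p,f=shot("top","k_t")
cv2.imwrite("pics/k_tc.png",cv2.resize(f[120:280,270:500],None,fx=3.4,fy=3.4,interpolation=cv2.INTER_CUBIC))
E
```

```text
t: 13.78
eef_pos: [0.4492, -0.0216, 0.1912]
ee_rot: [3.141, -0.0, -1.651]
force: [-5.8, 1.0, 15.9]
width: 0.0116
t: 14.52
eef_pos: [0.4495, -0.0557, 0.3446]
ee_rot: [-3.141, 0.0, -1.649]
force: [2.3, -0.3, -1.0]
width: 0.0301
t 14.53 pos [ 0.4495 -0.0557  0.3446] rot [-3.1406e+00  2.0000e-04 -1.6490e+00] F [ 2.3 -0.3 -1. ] w 30.1
```

View pics/k_tc.png

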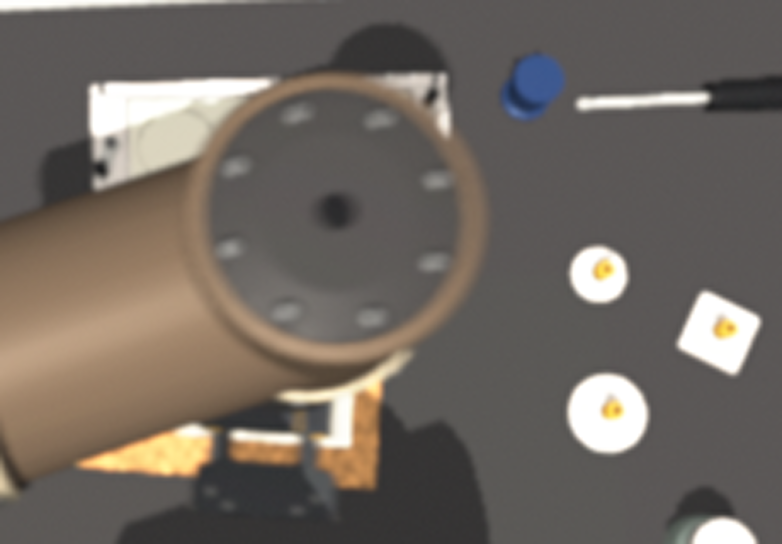

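```bash
python3 -m inch '[[[0.3,0,0.1,0,0,0.01],[0.6,0.1,0.2,0,0,0.02],[0.9,0.25,0.25,0,0,0.035],[0.9,0.25,0.25,0,0,0.035],[0.9,0.25,0.25,0,0,0.035]]]' 60
python3 - <<'E'
from h import *
s=st(); p,f=shot("wrist","l_w")
for t in ["nest_large_mouth","nest_small_mouth","nest_square_mouth"]:
    reg(t,"wrist",.016,p); wrect(t,"wrist",.016,p)
wrect("cover_handle","wrist",.008,p)
cv2.imwrite("pics/l_wc.png",cv2.resize(f[0:260,230:560],None,fx=2.3,fy=2.3,interpolation=cv2.INTER_CUBIC))
E
```

```text
t: 15.2
eef_pos: [0.6295, -0.006, 0.3912]
ee_rot: [3.14, -0.0, -1.542]
force: [0.2, -0.3, -0.3]
width: 0.06
t 15.2 pos [ 0.6295 -0.006   0.3912] rot [ 3.1396e+00 -3.0000e-04 -1.5421e+00] F [ 0.2 -0.3 -0.3] w 60.0
nest_large_mouth 0.76 [312.  183.3] W [0.6355 0.0009] rect [312.5 184. ] [54. 57.] 90.0 Wr [0.6349 0.0018]
nest_large_mouth 0.55 [321.4 225.6] W [0.6212 0.0603] rect [321.6 225.6] [30.2 12.3] 30.1 Wr [0.6209 0.0603]
nest_large_mouth 0.22 [454.  146.4] W [ 0.4584 -0.0521] rect [457.  159.7] [106.9 206.8] 12.3 Wr [ 0.4517 -0.0354]
nest_large_mouth 0.76 c [635.2   2.9] size [73.7 72.9] long dir deg 1.66
nest_small_mouth 0.61 [453.9 146.9] W [ 0.4585 -0.0514] rect [456.8 160.4] [104.7 204.2] 12.0 Wr [ 0.4517 -0.0345]
nest_small_mouth 0.36 [321.4 226. ] W [0.6212 0.0609] rect [321.5 225.8] [30.2 12.8] 30.1 Wr [0.6211 0.0607]
nest_small_mouth 0.61 c [457.3 -21.7] size [250.5 126.7] long dir deg 85.57
nest_square_mouth 0.86 [311.5  61.2] W [ 0.6397 -0.1435] rect [311.   61.5] [64. 69.] -0.0 Wr [ 0.6402 -0.1431]
nest_square_mouth 0.86 c [ 639.7 -141.9] size [72.  71.7] long dir deg 1.71
cover_handle 0.75 c [450.8 -20.4] size [218.   75.7] long dir deg 85.23
```

View pics/l_wc.png

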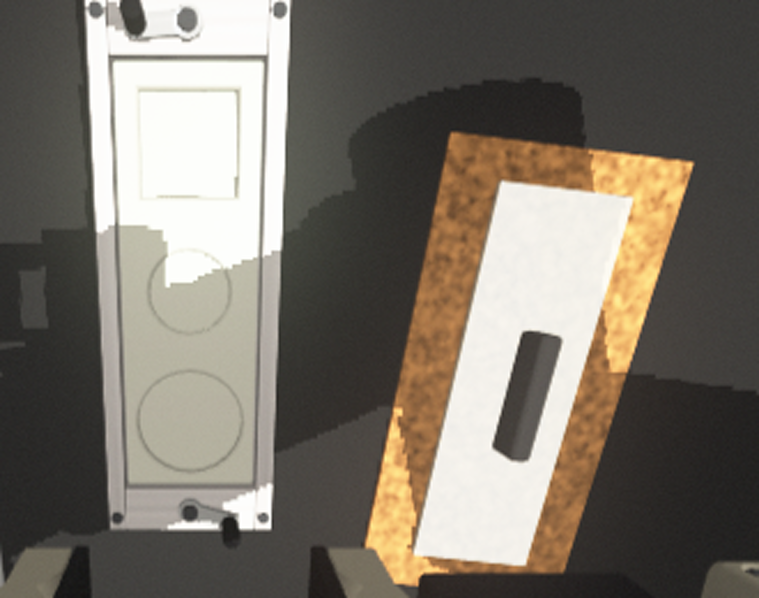

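```bash
python3 - <<'E'
from h import *
s=st(); p,f=shot("wrist","m_w")
for t in ["nest_large_mouth","nest_square_mouth"]:
    wrect(t,"wrist",.016,p)
wrect("tray","wrist",.02,p)
g=cv2.createCLAHE(4,(8,8)).apply(f[:,:,2]); cv2.imwrite("pics/m_wc.png",cv2.resize(g[10:230,260:370],None,fx=5,fy=2.7*1,interpolation=cv2.INTER_CUBIC) if 0 else cv2.resize(g[20:215,260:370],None,fx=3,fy=3,interpolation=cv2.INTER_CUBIC))
for n,u in [("L",(312.6,182.6)),("S",(312.6,127)),("Q",(312.2,62.3))]: print(n,w(p,u,.016))
t=shot("top","m_t")
cv2.imwrite("pics/m_tc.png",cv2.resize(t[1][130:195,285:415],None,fx=6,fy=6,interpolation=cv2.INTER_CUBIC))
E
```

```text
t 15.6 pos [ 0.6288 -0.0066  0.393 ] rot [-3.1410e+00  2.0000e-04 -1.5422e+00] F [-0.7  0.6 -0.2] w 60.3
nest_large_mouth 0.9 c [636.5   1.7] size [74.  73.1] long dir deg 1.67
tray 0.65 c [636.9 -63.2] size [ 96.8 279.4] long dir deg 91.65
L [ 6.35075231e-01 -3.24710061e-05  1.60000000e-02]
S [ 0.63683665 -0.07067355  0.016     ]
Q [ 0.63910017 -0.1429327   0.016     ]
```

View pics/m_wc.png

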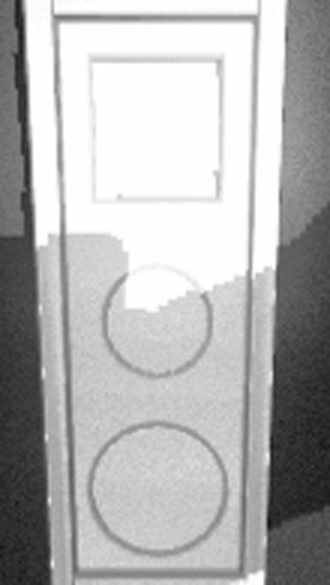

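```bash
python3 -m inch '[[[-0.3,-0.5,0,0,0,0],[-0.6,-0.9,0,0,0,0],[-0.745,-1,0,0,0,0],[-0.745,-1,0,0,0,0],[-0.745,-1,0,0,0,0]]]' 60
python3 -m inch '[[[0,-0.2,0,0,0,0],[0,-0.2,0,0,0,0],[0,-0.2,0,0,0,0]]]' 40
python3 - <<'E'
from h import *
s=st(); p,f=shot("wrist","n_w"); s=st()
for t in ["cap_large_mid","cap_small_mid","cap_square_mid"]:
    wrect(t,"wrist",.006,p,2)
E
```

```text
t: 16.48
eef_pos: [0.4776, -0.2086, 0.3929]
ee_rot: [-3.141, 0.0, -1.546]
force: [0.1, 0.0, 0.7]
width: 0.06
t: 16.85
eef_pos: [0.4806, -0.2459, 0.3922]
ee_rot: [3.141, 0.0, -1.542]
force: [-0.2, 0.2, -0.1]
width: 0.0413
t 16.85 pos [ 0.4806 -0.2459  0.3922] rot [ 3.1413e+00  2.0000e-04 -1.5423e+00] F [-0.2  0.2 -0.1] w 41.3
t 16.9 pos [ 0.4806 -0.2457  0.3923] rot [ 3.1414e+00  2.0000e-04 -1.5417e+00] F [-1.   0.   0.2] w 40.3
cap_large_mid 0.9 c [ 429.5 -318.5] size [54.2 54.6] long dir deg 93.04
cap_small_mid 0.8 c [ 533.9 -317.8] size [38.7 38.5] long dir deg 73.98
cap_small_mid 0.69 c [ 429.5 -318.5] size [54.2 54.6] long dir deg 93.04
cap_square_mid 0.93 c [ 489.5 -405.8] size [47.5 47.2] long dir deg 63.24
```

View pics/n_w.png

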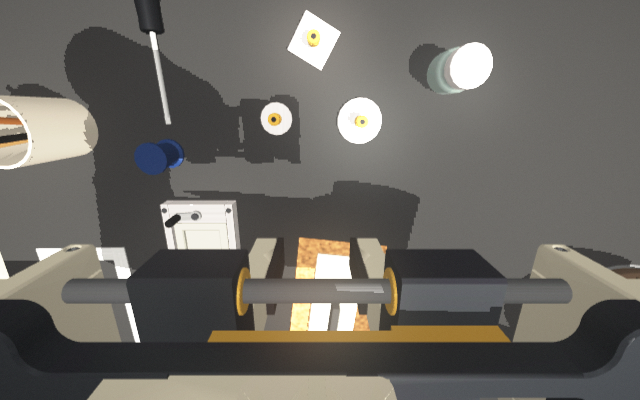

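```bash
python3 -m inch '[[[-0.255,-0.365,-0.2,0,0,0],[-0.255,-0.365,-0.5,0,0,0],[-0.255,-0.365,-0.8,0,0,0],[-0.255,-0.365,-0.9,0,0,0],[-0.255,-0.365,-0.9,0,0,0]]]' 40 25
python3 - <<'E'
from h import *
s=st(); p,f=shot("wrist","o_w"); s=st()
for t in ["cap_large_mid"]:
    wrect(t,"wrist",.006,p,2)
E
```

```text
t: 17.68
eef_pos: [0.4285, -0.3187, 0.2103]
ee_rot: [3.136, 0.002, -1.542]
force: [-0.2, 0.0, 0.0]
width: 0.04
t 17.68 pos [ 0.4285 -0.3187  0.2103] rot [ 3.1363e+00  1.8000e-03 -1.5419e+00] F [-0.2  0.   0. ] w 40.0
t 17.73 pos [ 0.4296 -0.319   0.2122] rot [ 3.1396e+00  4.0000e-04 -1.5412e+00] F [ 0.5 -0.1 -0.5] w 39.8
cap_large_mid 0.74 c [ 429.7 -319.9] size [54.7 54.7] long dir deg 91.49
```

View pics/o_w.png

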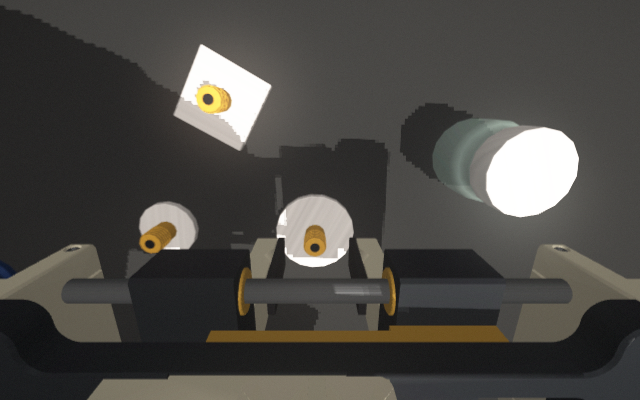

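```bash
python3 -m inch '[[[0,-0.003,-0.06,0,0,0],[0,-0.003,-0.11,0,0,0],[0,-0.003,-0.11,0,0,0]]]' 40 25
python3 -m inch '[[[0,0,0,0,0,0],[0,0,0,0,0,0],[0,0,0,0,0,0],[0,0,0,0,0,0]]]' 8 25
python3 -m inch '[[[0,0,0.1,0,0,0],[0,0,0.3,0,0,0],[0,0,0.6,0,0,0],[0,0,0.6,0,0,0]]]'
python3 - <<'E'
from h import *
s=st(); p,f=shot("wrist","q_w"); s=st()
E
```

```text
t: 18.15
eef_pos: [0.429, -0.3197, 0.19]
ee_rot: [3.141, 0.0, -1.542]
force: [0.1, 0.3, 0.8]
width: 0.0404
t: 18.65
eef_pos: [0.4293, -0.3199, 0.1907]
ee_rot: [-3.141, -0.0, -1.542]
force: [-0.4, 0.2, 1.9]
width: 0.0131
t: 19.15
eef_pos: [0.4307, -0.3205, 0.3153]
ee_rot: [-3.133, -0.004, -1.541]
force: [0.4, 0.0, -1.5]
width: 0.0128
t 19.15 pos [ 0.4307 -0.3205  0.3153] rot [-3.1332 -0.0037 -1.5412] F [ 0.4  0.  -1.5] w 12.8
t 19.2 pos [ 0.4297 -0.32    0.3127] rot [-3.1368e+00 -1.5000e-03 -1.5420e+00] F [-0.5  0.4 -1.5] w 13.0
```

View pics/q_w.png

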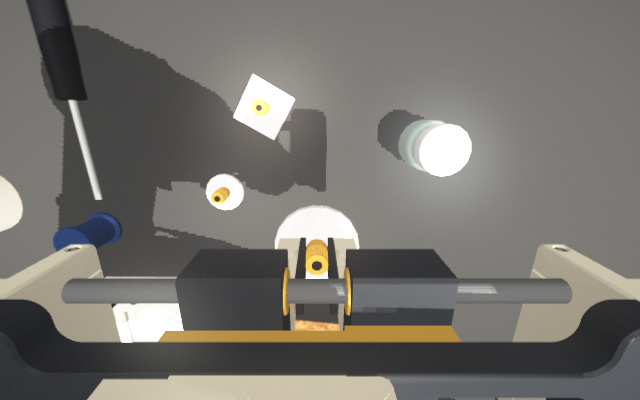

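```bash
python3 - <<'E'
from h import *
s=st(); p,f=shot("wrist","r_w")
print(arm.camera_params("wrist")["pose"][:3,3]-s["eef_pos"])
m=arm.regions_of("cap_large_mid","wrist")
for r in m[:2]:
    ys,xs=np.nonzero(r["region"]); print(r["score"],r["box"])
    k=r["region"].astype(np.uint8); 
    top=[(x,np.argmax(k[:,x])) for x in range(280,355,5) if k[:,x].any()]
    W=np.array([w(p,(x,y-0.5),.1265)[:2] for x,y in top if y<238])
    A=np.c_[2*W,np.ones(len(W))]; c=np.linalg.lstsq(A,(W**2).sum(1),rcond=None)[0]; print(c[:2],np.sqrt(c[2]+c[0]**2+c[1]**2))
st()
E
```

```text
t 19.2 pos [ 0.4297 -0.32    0.3127] rot [-3.1368e+00 -1.5000e-03 -1.5420e+00] F [-0.5  0.4 -1.5] w 13.0
[ 0.00328103 -0.08422079 -0.02181478]
0.86 [278.0, 204.5, 353.0, 278.6]
[ 0.43211715 -0.3215123 ] 0.026351089772948463
t 19.3 pos [ 0.4288 -0.3196  0.3099] rot [ 3.1412e+00  7.0000e-04 -1.5424e+00] F [-0.7 -0.8 -1.1] w 13.5
```

```bash
python3 -m inch '[[[0.15,0.22,0,0,0,0],[0.35,0.5,0,0,0,0],[0.515,0.8,0,0,0,0],[0.515,0.8,0,0,0,0]]]'
python3 -m inch '[[[0.2,0.3,0,0,0,0],[0.4,0.6,-0.1,0,0,0],[0.515,0.8,-0.3,0,0,0],[0.515,0.8,-0.4,0,0,0],[0.515,0.8,-0.4,0,0,0],[0.515,0.8,-0.4,0,0,0]]]'
python3 - <<'E'
from h import *
p,f=shot("wrist","s_w0"); s=st(); p,f=shot("wrist","s_w"); st()
for t in ["nest_large_mouth","nest_small_mouth","nest_square_mouth"]:
    wrect(t,"wrist",.016,p)
zt=.0465
for r in arm.regions_of("cap_large_mid","wrist")[:1]:
    k=r["region"].astype(np.uint8); print(r["box"])
    top=[(x,np.argmax(k[:,x])) for x in range(270,365,5) if k[:,x].any()]
    W=np.array([w(p,(x,y-0.5),zt)[:2] for x,y in top if y<238])
    A=np.c_[2*W,np.ones(len(W))]; c=np.linalg.lstsq(A,(W**2).sum(1),rcond=None)[0]; print(c[:2],np.sqrt(c[2]+c[0]**2+c[1]**2))
E
```

```text
t: 19.8
eef_pos: [0.5335, -0.157, 0.3086]
ee_rot: [3.139, 0.0, -1.539]
force: [-0.1, 0.6, -1.2]
width: 0.0126
t: 20.55
eef_pos: [0.6351, -0.0007, 0.2303]
ee_rot: [3.14, -0.001, -1.542]
force: [0.5, -0.2, -0.2]
width: 0.0129
t 20.6 pos [ 0.6352 -0.0008  0.2311] rot [-3.1412e+00 -2.0000e-04 -1.5426e+00] F [ 0.4  0.1 -0.6] w 13.1
t 20.65 pos [ 0.6353 -0.0009  0.2316] rot [-3.1403e+00  1.0000e-04 -1.5429e+00] F [ 0.4  0.4 -1.1] w 12.9
nest_large_mouth 0.96 c [635.7  -8.8] size [72.6 50.4] long dir deg 1.64
nest_small_mouth 0.93 c [637.6 -70.2] size [73.  72.6] long dir deg 1.64
nest_square_mouth 0.82 c [ 639.5 -126.6] size [73.  41.4] long dir deg 1.65
[275.2, 205.6, 356.6, 278.9]
[ 0.63663682 -0.0020449 ] 0.0267988723000588
```

View pics/s_w.png

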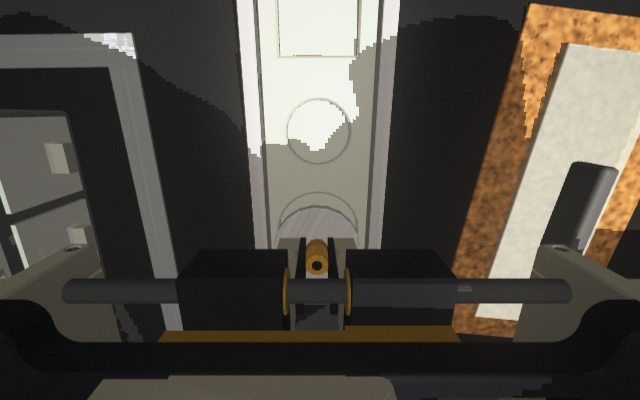

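```bash
python3 - <<'E'
from h import *
p,f=shot("wrist","s_w2"); st()
g=cv2.createCLAHE(4,(8,8)).apply(f[:,:,2]); cv2.imwrite("pics/s_g.png",cv2.resize(g[80:250,240:400],None,fx=4.5,fy=3.5*1,interpolation=cv2.INTER_CUBIC) if 0 else cv2.resize(g[80:250,240:400],None,fx=3.5,fy=3.5,interpolation=cv2.INTER_CUBIC))
for n,u in [("S",(319,131)),("Ltop",(318,192)),("captop@.0465",)]: 
    pass
print("S",w(p,(319,131),.016),"Sfront",w(p,(319,97.5),.016),w(p,(318.5,165),.016),"Lfront",w(p,(318,192.5),.016))
E
```

```text
t 20.9 pos [ 6.353e-01 -4.000e-04  2.314e-01] rot [-3.1402e+00  4.0000e-04 -1.5426e+00] F [ 0.7  0.5 -2.5] w 13.2Traceback (most recent call last):
  File "<stdin>", line 4, in <module>
ValueError: not enough values to unpack (expected 2, got 1)
```

View pics/s_g.png

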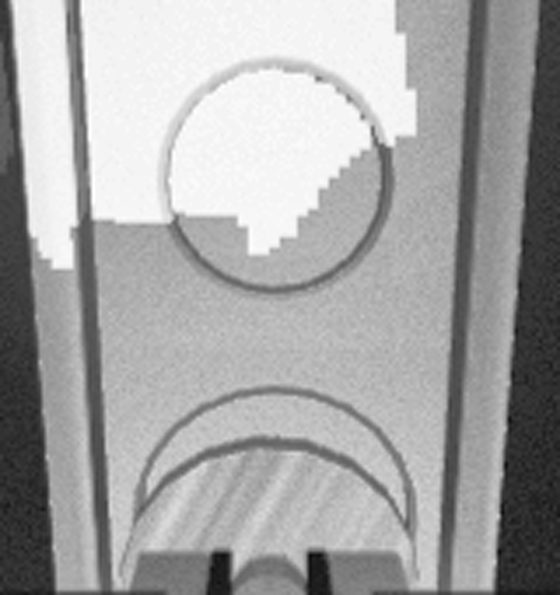

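```bash
python3 - <<'E'
from h import *
p=arm.camera_params("wrist"); st()
a=w(p,(319,96.3),.016);b=w(p,(319,164),.016); print("S",(a+b)/2,a-b, w(p,(285.7,130),.016),w(p,(352.3,130),.016))
l=w(p,(318.6,190.6),.016); print("L front",l,"=> centre y",l[1]+.031, l[1]+.0295)
print("capfront",w(p,(318.2,80+435/3.5),.0465),w(p,(318.2,80+435/3.5),.0405))
E
```

```text
t 20.9 pos [ 6.353e-01 -4.000e-04  2.314e-01] rot [-3.1402e+00  4.0000e-04 -1.5426e+00] F [ 0.7  0.5 -2.5] w 13.2
S [ 0.63717361 -0.07088167  0.016     ] [ 0.00141273 -0.04461278  0.        ] [ 0.65975998 -0.07114436  0.016     ] [ 0.61464971 -0.07244448  0.016     ]
L front [ 0.63614167 -0.02913158  0.016     ] => centre y 0.0018684170131965105 0.0003684170131965092
capfront [ 0.63658835 -0.02899018  0.0465    ] [ 0.6364941  -0.02695631  0.0405    ]
```

```bash
python3 -m inch '[[[-0.003,0.005,-0.05,0,0,0],[-0.003,0.005,-0.1,0,0,0],[-0.003,0.005,-0.125,0,0,0],[-0.003,0.005,-0.14,0,0,0],[-0.003,0.005,-0.155,0,0,0],[-0.003,0.005,-0.155,0,0,0]]]'
python3 - <<'E'
from h import *
shot("wrist","t_w"); st()
E
```

```text
t: 21.65
eef_pos: [0.6347, 0.0011, 0.2006]
ee_rot: [-3.141, -0.0, -1.541]
force: [-4.1, 0.6, 8.2]
width: 0.0126
t 21.7 pos [0.6347 0.0011 0.2007] rot [-3.1413e+00 -2.0000e-04 -1.5415e+00] F [-3.6  0.1  8.7] w 13.0
```

View pics/t_w.png

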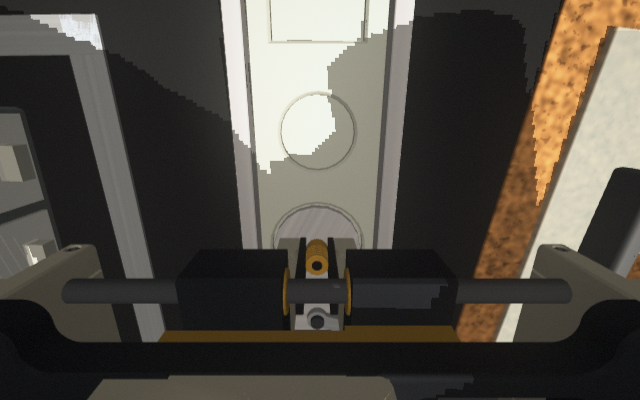

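```bash
python3 -m inch '[[[0,0,0,0,0,0],[0,0,0,0,0,0],[0,0,0,0,0,0],[0,0,0.2,0,0,0],[0,0,0.5,0,0,0],[0,0.05,0.8,0,0,0],[0,0.05,0.8,0,0,0]]]' 40
python3 - <<'E'
from h import *
p,f=shot("wrist","u_w"); st()
wrect("cap_large_mid","wrist",.016,p)
g=cv2.createCLAHE(3,(8,8)).apply(f[:,:,2]); cv2.imwrite("pics/u_g.png",cv2.resize(g[80:250,240:400],None,fx=3.5,fy=3.5,interpolation=cv2.INTER_CUBIC))
E
```

```text
t: 22.58
eef_pos: [0.6361, 0.0117, 0.3655]
ee_rot: [-3.131, 0.002, -1.541]
force: [-0.9, -0.4, -0.3]
width: 0.0403
t 22.62 pos [0.6352 0.0115 0.3623] rot [-3.1363e+00  1.4000e-03 -1.5415e+00] F [ 0.  -0.3 -1.6] w 40.1
```

View pics/u_g.png

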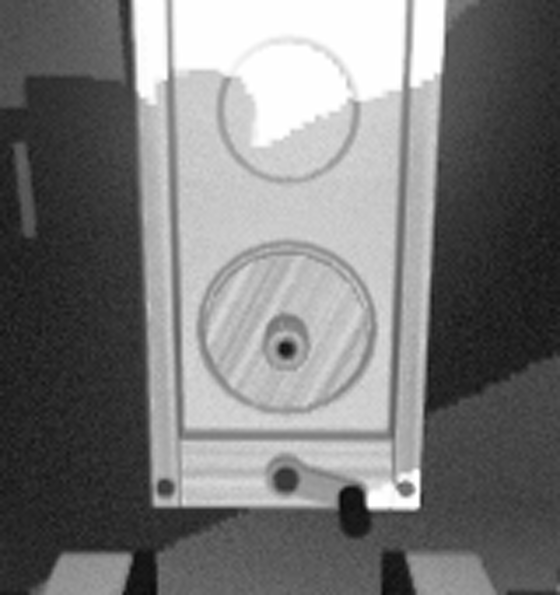

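```bash
python3 -m inch '[[[-0.1,-0.3,0,0,0,0],[-0.18,-0.6,0,0,0,0],[-0.25,-0.82,0,0,0,0],[-0.25,-0.82,0,0,0,0]]]' 40
python3 -m inch '[[[-0.1,-0.3,0,0,0,0],[-0.18,-0.6,0,0,0,0],[-0.25,-0.82,-0.2,0,0,0],[-0.25,-0.82,-0.5,0,0,0],[-0.25,-0.82,-0.7,0,0,0],[-0.25,-0.82,-0.7,0,0,0]]]' 40
python3 - <<'E'
from h import *
shot("wrist","v_w0"); p,f=shot("wrist","v_w"); st()
wrect("cap_small_mid","wrist",.006,p); wrect("cap_square_mid","wrist",.006,p)
E
```

```text
t: 23.18
eef_pos: [0.5832, -0.1557, 0.3576]
ee_rot: [3.138, 0.0, -1.546]
force: [0.8, 1.1, -0.2]
width: 0.0399
t: 23.92
eef_pos: [0.5332, -0.3161, 0.2151]
ee_rot: [3.133, 0.003, -1.542]
force: [0.2, -0.4, 0.5]
width: 0.04
t 24.02 pos [ 0.5354 -0.3167  0.2197] rot [ 3.1408e+00 -3.0000e-04 -1.5409e+00] F [0.3 1.  0.5] w 40.2
cap_small_mid 0.56 c [ 534.6 -319.4] size [38.2 40.7] long dir deg 98.88
cap_square_mid 0.93 c [ 490.3 -406.5] size [45.8 46.5] long dir deg 152.37
```

View pics/v_w.png

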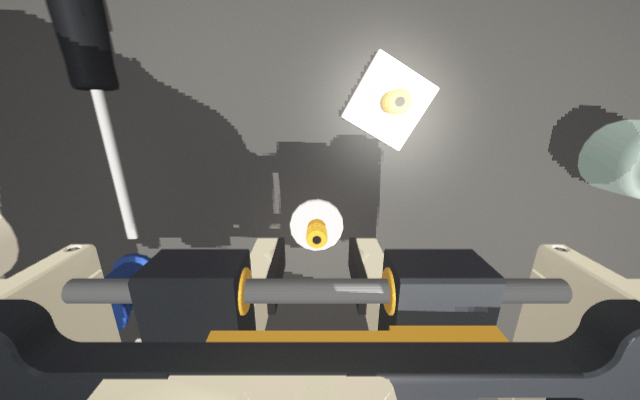

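```bash
python3 -m inch '[[[-0.003,-0.01,-0.06,0,0,0],[-0.003,-0.01,-0.12,0,0,0],[-0.003,-0.01,-0.146,0,0,0],[-0.003,-0.01,-0.146,0,0,0]]]' 40 25
python3 -m inch '[[[0,0,0,0,0,0],[0,0,0,0,0,0],[0,0,0,0,0,0],[0,0,0,0,0,0]]]' 8 25
python3 -m inch '[[[0,0,0.1,0,0,0],[0,0,0.3,0,0,0],[0.1,0.2,0.5,0,0,0],[0.2,0.5,0.5,0,0,0],[0.25,0.62,0.5,0,0,0],[0.25,0.62,0.5,0,0,0]]]'

```

```text
t: 24.62
eef_pos: [0.5339, -0.3188, 0.1896]
ee_rot: [3.14, 0.0, -1.542]
force: [0.5, -0.8, 1.0]
width: 0.04
t: 25.12
eef_pos: [0.5342, -0.3189, 0.1905]
ee_rot: [-3.141, -0.0, -1.542]
force: [-0.8, -0.4, 0.6]
width: 0.0128
t: 25.88
eef_pos: [0.5847, -0.193, 0.2904]
ee_rot: [-3.141, 0.0, -1.539]
force: [0.1, -0.3, -0.9]
width: 0.0132
```

```bash
python3 -m inch '[[[0.1,0.25,0,0,0,0],[0.2,0.5,-0.05,0,0,0],[0.261,0.62,-0.2,0,0,0],[0.261,0.62,-0.3,0,0,0],[0.261,0.62,-0.3,0,0,0]]]'
python3 - <<'E'
from h import *
shot("wrist","x_w0"); p,f=shot("wrist","x_w"); s=st()
for t in ["nest_small_mouth","nest_square_mouth"]:
    wrect(t,"wrist",.016,p)
g=cv2.createCLAHE(3,(8,8)).apply(f[:,:,2]); cv2.imwrite("pics/x_g.png",cv2.resize(g[0:250,240:400],None,fx=3,fy=2.4*1.25,interpolation=cv2.INTER_CUBIC)[-590:])
E
```

```text
t: 26.5
eef_pos: [0.6355, -0.0715, 0.2282]
ee_rot: [3.137, -0.0, -1.542]
force: [0.8, -0.3, -0.1]
width: 0.0131
t 26.6 pos [ 0.6364 -0.0717  0.2306] rot [ 3.1414e+00 -3.0000e-04 -1.5426e+00] F [-0.3 -0.2 -0.2] w 13.1
nest_square_mouth 0.7 c [ 639.8 -142.1] size [72.  72.4] long dir deg 91.81
```

View pics/x_g.png

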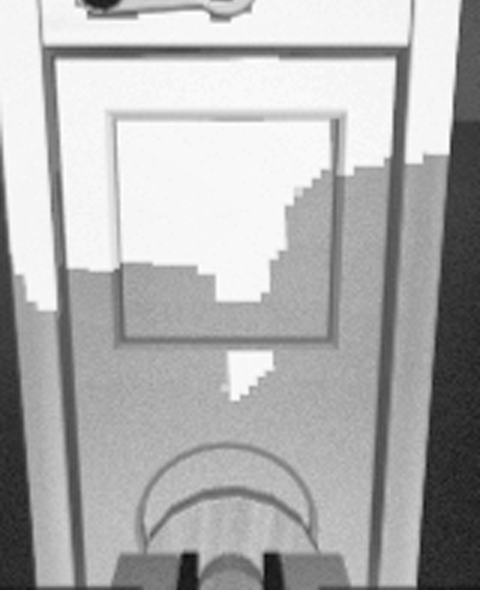

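```bash
python3 - <<'E'
from h import *
p=arm.camera_params("wrist"); s=st(); b=s["eef_pos"][2]-.1905
a=w(p,(315.5,201),.016); print("nest front",a,"c y",a[1]+.0225,a[1]+.022)
c=w(p,(317.3,215.7),b); print("cap front",c,"c y",c[1]+.020)
print("nest side mid x", (w(p,(240+136/3,53.3+515/3),.016)+w(p,(240+317/3,53.3+515/3),.016))/2)
print("cap sides",(w(p,(240+147/3,53.3+540/3),b+.006)+w(p,(240+318/3,53.3+540/3),b+.006))/2)
q=[w(p,(240+u/3,53.3+v/3),.016)[:2] for u,v in [(107,112),(347,112),(337,347),(114,347)]]; print(np.round(q,4),np.mean(q,0))
E
```

```text
t 26.7 pos [ 0.6366 -0.0717  0.2314] rot [-3.14   -0.     -1.5428] F [ 0.8 -0.  -0.1] w 12.9
nest front [ 0.63952085 -0.09247648  0.016     ] c y -0.06997647882831975 -0.07047647882831976
cap front [ 0.6381916  -0.09057059  0.04094347] c y -0.07057058966714513
nest side mid x [ 0.6389981  -0.07345066  0.016     ]
cap sides [ 0.63778772 -0.08079894  0.04694347]
[[ 0.6675 -0.1672]
 [ 0.6155 -0.1687]
 [ 0.6141 -0.1171]
 [ 0.6667 -0.1155]] [ 0.64096049 -0.1421168 ]
```

```bash
python3 -m inch '[[[0.004,0.003,-0.05,0,0,0],[0.004,0.003,-0.1,0,0,0],[0.004,0.003,-0.125,0,0,0],[0.004,0.003,-0.14,0,0,0],[0.004,0.003,-0.155,0,0,0],[0.004,0.003,-0.155,0,0,0]]]'

```

```text
t: 27.45
eef_pos: [0.6371, -0.0702, 0.2005]
ee_rot: [-3.141, -0.0, -1.541]
force: [-3.9, 1.3, 8.7]
width: 0.0133
```

```bash
python3 -m inch '[[[0,0,0,0,0,0],[0,0,0,0,0,0],[0,0,0,0,0,0],[0,0,0.2,0,0,0],[0,0,0.5,0,0,0],[0,0.2,0.8,0,0,0],[0,0.3,0.8,0,0,0],[0,0.3,0.8,0,0,0]]]' 40
python3 - <<'E'
from h import *
shot("wrist","y_w0"); p,f=shot("wrist","y_w"); st()
g=cv2.createCLAHE(3,(8,8)).apply(f[:,:,2]); cv2.imwrite("pics/y_g.png",cv2.resize(g[50:250,240:400],None,fx=2.9,fy=2.9,interpolation=cv2.INTER_CUBIC))
E
```

```text
t: 28.45
eef_pos: [0.6372, -0.0088, 0.3606]
ee_rot: [-3.139, 0.001, -1.54]
force: [-0.3, 0.1, -0.3]
width: 0.04
t 28.55 pos [ 0.6369 -0.0103  0.3588] rot [ 3.1409 -0.     -1.5415] F [0.5 0.3 0. ] w 39.7
```

View pics/y_g.png

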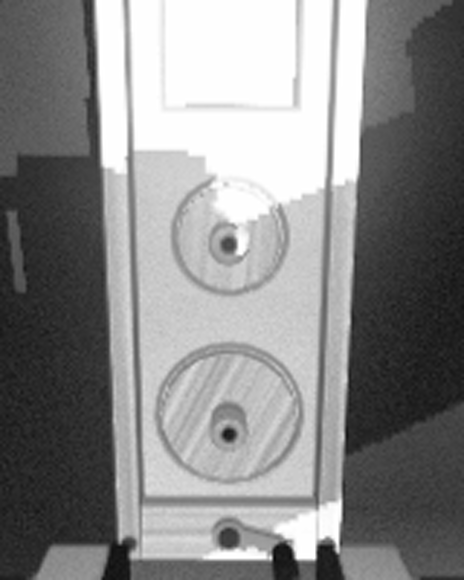

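```bash
python3 -m inch '[[[-0.1,-0.27,0,0,0,-0.05],[-0.2,-0.54,0,0,0,-0.1],[-0.3,-0.8,0,0,0,-0.163],[-0.37,-0.99,0,0,0,-0.163],[-0.37,-0.99,0,0,0,-0.163]]]' 40
python3 -m inch '[[[-0.1,-0.27,0,0,0,0],[-0.2,-0.54,-0.05,0,0,0],[-0.3,-0.8,-0.3,0,0,0],[-0.367,-0.99,-0.5,0,0,0],[-0.367,-0.99,-0.7,0,0,0],[-0.367,-0.99,-0.7,0,0,0]]]' 40
python3 - <<'E'
from h import *
shot("wrist","z_w0"); p,f=shot("wrist","z_w"); st()
wrect("cap_square_mid","wrist",.006,p)
E
```

```text
t: 29.18
eef_pos: [0.5615, -0.2114, 0.3581]
ee_rot: [3.14, -0.001, -2.059]
force: [0.7, -0.2, 0.4]
width: 0.0398
t: 29.92
eef_pos: [0.4877, -0.4062, 0.2149]
ee_rot: [3.133, -0.0, -2.056]
force: [0.6, 0.3, 1.3]
width: 0.04
t 30.02 pos [ 0.4903 -0.4063  0.2197] rot [ 3.1409e+00 -6.0000e-04 -2.0533e+00] F [0.6 0.2 0.3] w 40.3
cap_square_mid 0.93 c [ 489.2 -407.6] size [48.2 46.2] long dir deg 62.36
```

View pics/z_w.png

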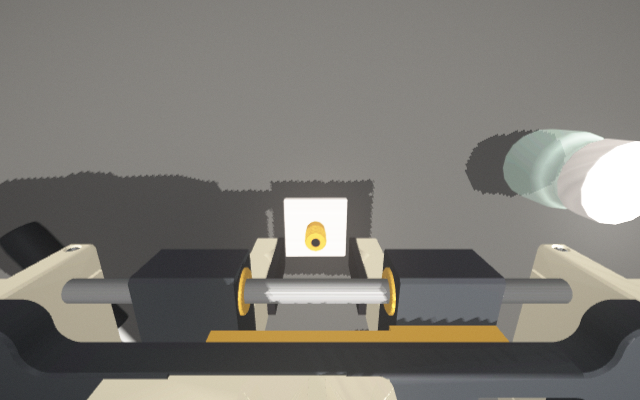

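```bash
python3 -m inch '[[[-0.002,-0.003,-0.06,0,0,0],[-0.002,-0.003,-0.12,0,0,0],[-0.002,-0.003,-0.146,0,0,0],[-0.002,-0.003,-0.146,0,0,0]]]' 40 25
python3 -m inch '[[[0,0,0,0,0,0],[0,0,0,0,0,0],[0,0,0,0,0,0],[0,0,0,0,0,0]]]' 8 25
python3 -m inch '[[[0,0,0.1,0,0,0],[0,0,0.3,0,0,0],[0.1,0.2,0.5,0,0,0.05],[0.2,0.45,0.5,0,0,0.1],[0.3,0.7,0.5,0,0,0.163],[0.37,0.7,0.5,0,0,0.163],[0.37,0.7,0.5,0,0,0.163]]]'

```

```text
t: 30.58
eef_pos: [0.4892, -0.4067, 0.1895]
ee_rot: [3.14, -0.0, -2.054]
force: [0.4, -1.0, -0.4]
width: 0.0402
t: 31.08
eef_pos: [0.4893, -0.4069, 0.1903]
ee_rot: [-3.141, -0.0, -2.054]
force: [-0.3, 0.0, 1.0]
width: 0.0128
t: 31.95
eef_pos: [0.5641, -0.2666, 0.2899]
ee_rot: [-3.141, -0.0, -1.542]
force: [0.3, -0.2, -1.3]
width: 0.0127
```

```bash
python3 -m inch '[[[0.15,0.25,0,0,0,0],[0.27,0.48,-0.05,0,0,0],[0.376,0.622,-0.2,0,0,0],[0.376,0.622,-0.3,0,0,0],[0.376,0.622,-0.3,0,0,0]]]'
python3 - <<'E'
from h import *
shot("wrist","A_w0"); p,f=shot("wrist","A_w"); s=st()
wrect("cap_square_mid","wrist",.0465,p); 
g=cv2.createCLAHE(3,(8,8)).apply(f[:,:,2]); cv2.imwrite("pics/A_g.png",cv2.resize(g[130:270,240:400],None,fx=4,fy=4,interpolation=cv2.INTER_CUBIC))
E
```

```text
t: 32.58
eef_pos: [0.6375, -0.1433, 0.2279]
ee_rot: [3.137, 0.0, -1.544]
force: [-0.4, 0.7, -0.5]
width: 0.0127
t 32.67 pos [ 0.6383 -0.1436  0.2304] rot [ 3.1412e+00 -3.0000e-04 -1.5437e+00] F [ 0.3 -0.1  0. ] w 13.0
cap_square_mid 0.55 c [ 639.1 -145.4] size [45.8 46.4] long dir deg 91.53
```

View pics/A_g.png

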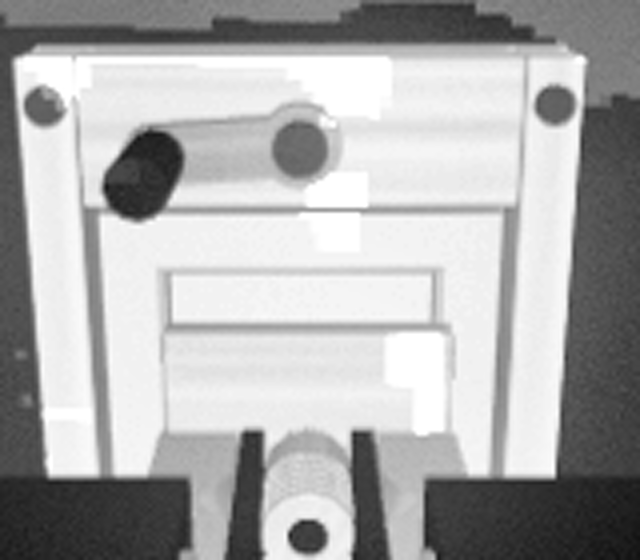

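```bash
python3 - <<'E'
from h import *
p=arm.camera_params("wrist"); s=st(); b=s["eef_pos"][2]-.1903
F=lambda u,v,z: w(p,(240+u/4,130+v/4),z)
n1,n2=F(158,270,.016),F(443,270,.016); print("nest",n1,n2,(n1+n2)/2, "w",n1[0]-n2[0],"cy",n1[1]+.0255)
for z,v in [(b,323),(b+.006,335)]:
    c1,c2=F(164,v,z),F(452,v,z); print("cap",(c1+c2)/2,c1[0]-c2[0],"cy",c1[1]+.023)
E
```

```text
t 32.73 pos [ 0.6385 -0.1436  0.231 ] rot [-3.1407e+00 -3.0000e-04 -1.5435e+00] F [ 0.2  0.4 -0. ] w 13.2
nest [ 0.66762193 -0.1666005   0.016     ] [ 0.61568217 -0.16805445  0.016     ] [ 0.64165205 -0.16732747  0.016     ] w 0.05193975923010741 cy -0.141100500447614
cap [ 0.64028878 -0.16607621  0.04066241] 0.046560826046978976 cy -0.14242396594599147
cap [ 0.64030395 -0.1662641   0.04666241] 0.045079276764275034 cy -0.14263248829040143
```

```bash
python3 -m inch '[[[0.004,0.0065,-0.05,0,0,0],[0.004,0.0065,-0.1,0,0,0],[0.004,0.0065,-0.125,0,0,0],[0.004,0.0065,-0.14,0,0,0],[0.004,0.0065,-0.155,0,0,0],[0.004,0.0065,-0.155,0,0,0]]]'

```

```text
t: 33.48
eef_pos: [0.6393, -0.1411, 0.2003]
ee_rot: [-3.141, -0.0, -1.541]
force: [-4.6, 1.2, 7.8]
width: 0.013
```

Same seating signature (z 0.200, ~8 N). Release, rise, and look at all three.

```bash
python3 -m inch '[[[0,0,0,0,0,0],[0,0,0,0,0,0],[0,0,0,0,0,0],[0,0,0.2,0,0,0],[0,0,0.5,0,0,0],[0,0.2,0.8,0,0,0],[0,0.5,0.8,0,0,0],[0,0.7,0.8,0,0,0]]]' 40
python3 - <<'E'
from h import *
shot("wrist","B_w0"); shot("wrist","B_w0");p,f=shot("wrist","B_w"); st()
g=cv2.createCLAHE(2,(8,8)).apply(f[:,:,2]); cv2.imwrite("pics/B_g.png",cv2.resize(g[0:250,240:400],None,fx=2.4,fy=2.4,interpolation=cv2.INTER_CUBIC))
E
```

```text
t: 34.48
eef_pos: [0.6393, 0.0006, 0.3607]
ee_rot: [-3.139, 0.001, -1.542]
force: [-0.0, 0.1, 0.8]
width: 0.04
t 34.62 pos [0.6393 0.0009 0.3592] rot [-3.1412e+00  3.0000e-04 -1.5389e+00] F [-0.2 -1.1  0.7] w 39.6
```

View pics/B_g.png

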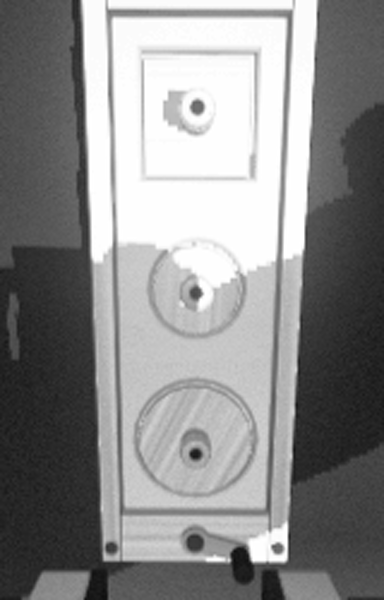

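```bash
python3 -m inch '[[[-0.15,0.27,0.1,0,0,0.05],[-0.3,0.54,0.2,0,0,0.1],[-0.45,0.8,0.3,0,0,0.14],[-0.57,1,0.3,0,0,0.14],[-0.57,1,0.3,0,0,0.14]]]' 60
python3 -m inch '[[[-0.15,0.27,0,0,0,0],[-0.3,0.54,0,0,0,0],[-0.45,0.8,0,0,0,0],[-0.57,1,0,0,0,0],[-0.57,1,0,0,0,0]]]' 60
python3 - <<'E'
from h import *
shot("wrist","C_w0"); shot("wrist","C_w0");p,f=shot("wrist","C_w"); st()
for i in range(1,3): wrect(f"stem{i}_mid","wrist",.052,p,4)
wrect("rack","wrist",.051,p)
E
```

```text
t: 35.25
eef_pos: [0.5241, 0.2005, 0.4196]
ee_rot: [-3.141, 0.0, -1.099]
force: [0.3, -0.8, 0.1]
width: 0.0599
t: 35.88
eef_pos: [0.4109, 0.4003, 0.4183]
ee_rot: [3.141, -0.001, -1.1]
force: [0.5, -0.4, -0.5]
width: 0.06
t 36.02 pos [0.4121 0.3978 0.4187] rot [ 3.1409e+00 -7.0000e-04 -1.1032e+00] F [ 0.7  0.4 -0.2] w 59.6
stem2_mid 0.63 c [368.5 306. ] size [ 21.6 154.1] long dir deg 120.59
rack 0.72 c [458.4 356.8] size [185.5  98.1] long dir deg 30.77
```

View pics/C_w.png

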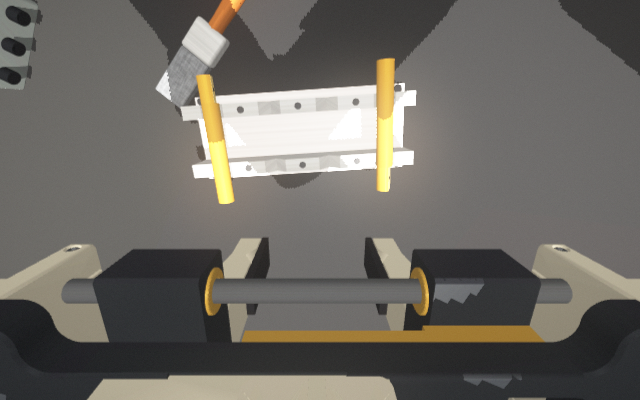

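```bash
python3 - <<'E'
import cv2
f=cv2.imread("pics/C_w.png")
a=cv2.resize(f[50:215,180:250],None,fx=5,fy=5,interpolation=cv2.INTER_CUBIC)[:,:350]
b=cv2.resize(f[45:210,355:425],None,fx=5,fy=5,interpolation=cv2.INTER_CUBIC)
import numpy as np
cv2.imwrite("pics/C_z.png",cv2.resize(np.hstack([a,b]),None,fx=.72,fy=.72))
E
```

View pics/C_z.png

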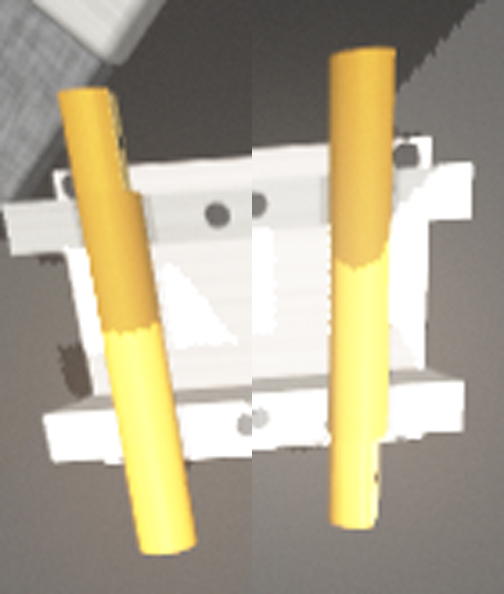

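```bash
python3 -m inch '[[[0.3,0.03,-0.1,0,0,0.021],[0.5,0.06,-0.3,0,0,0.021],[0.66,0.06,-0.5,0,0,0.021],[0.66,0.06,-0.6,0,0,0.021],[0.66,0.06,-0.6,0,0,0.021]]]' 60
python3 - <<'E'
from h import *
shot("wrist","D_w0"); shot("wrist","D_w0");p,f=shot("wrist","D_w"); s=st(); print(np.round(s["q"],2))
for i in range(1,3): wrect(f"stem{i}_mid","wrist",.052,p,4)
E
```

```text
t: 36.8
eef_pos: [0.5439, 0.4093, 0.2968]
ee_rot: [3.138, -0.001, -1.038]
force: [-1.0, -0.2, 0.7]
width: 0.0603
t 36.95 pos [0.5437 0.4108 0.3007] rot [-3.1394e+00  4.0000e-04 -1.0362e+00] F [-0.3  0.   0.4] w 60.1
[ 0.93  0.44 -0.11  0.   -1.02 -0.4 ]
stem2_mid 0.86 c [373. 297.] size [ 28.8 134.2] long dir deg 120.45
```

View pics/D_w.png

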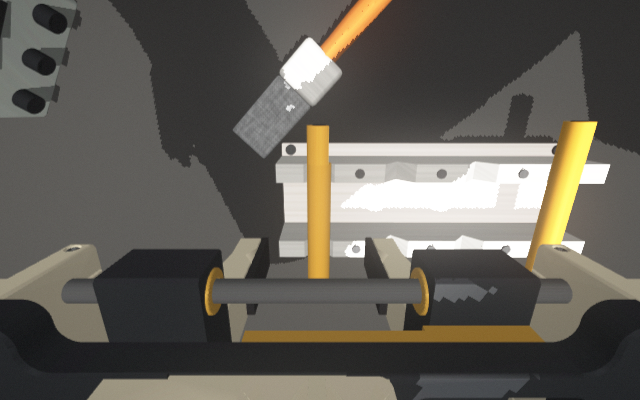

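```bash
python3 - <<'E'
from h import *
p=arm.camera_params("wrist"); f=cv2.imread("pics/D_w.png"); s=st()
e=w(p,(318,125.5),.062); e2=w(p,(318,240),.062); d=e2-e; d/=np.linalg.norm(d); print("end",e,"mid",e+d*.075,"dir",np.degrees(np.arctan2(d[1],d[0])), "rail pts",[w(p,u,.051)[:2] for u in [(440,173),(430,247)]])
m=(e+d*.075)[:2]-s["eef_pos"][:2]; print("mid-TCP along stem",m@d[:2],"across",m@np.array([-d[1],d[0]]))
cv2.imwrite("pics/D_z.png",cv2.resize(f[110:260,280:360],None,fx=5,fy=4*1,interpolation=cv2.INTER_CUBIC) if 0 else cv2.resize(f[110:250,270:370],None,fx=4.2,fy=4.2,interpolation=cv2.INTER_CUBIC))
E
```

```text
t 37.05 pos [0.5434 0.411  0.301 ] rot [-3.1389e+00  9.0000e-04 -1.0358e+00] F [ 0.6 -0.8  0.4] w 59.9
end [0.58149819 0.34791418 0.062     ] mid [0.54310758 0.41234368 0.062     ] dir 120.78879657595567 rail pts [array([0.47389675, 0.32932517]), array([0.43853332, 0.38827194])]
mid-TCP along stem 0.0012627686357852472 across -0.00045479936020560827
```

View pics/D_z.png

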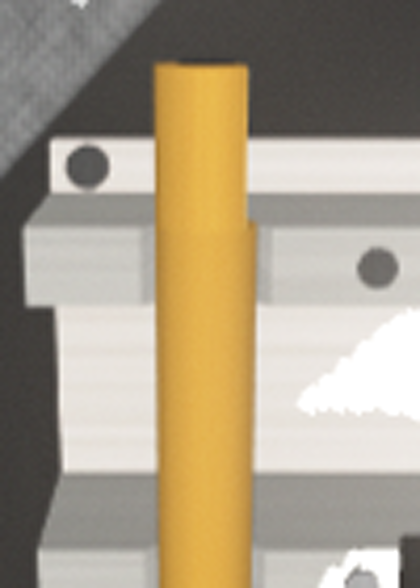

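```bash
cat >> h.py <<'E'
U=np.array([np.cos(np.radians(120.6)),np.sin(np.radians(120.6)),0]); H=np.array([U[1],-U[0],0])
def tcp(P,tau,d): 
    t=np.radians(tau); return np.array(P)+d*(np.sin(t)*H+np.cos(t)*np.array([0,0,1]))
def rows(cur,tau0,seq):
    "cur TCP pos; seq of (P,tau,d)"
    o=[]
    for P,tau,d in seq:
        sh=(tcp(P,tau,d)-cur)/.2; r=U*(tau-tau0)/180; o.append([round(float(x),3) for x in list(sh)+list(r)])
    print(str([o]))
E
python3 - <<'E'
from h import *
P=[.5436,.4108,.052]; s=st()
rows(s["eef_pos"],0,[(P,-8,.235),(P,-17,.235),(P,-25,.235),(P,-25,.225),(P,-25,.20),(P,-25,.18)])
c=tcp(P,-25,.18); rows(c,-25,[(P,-25,.165)])
c=tcp(P,-25,.165); rows(c,-25,[(P,t,.165) for t in (-17,-8,0,9,17,25)])
E
```

```text
t 37.05 pos [0.5434 0.411  0.301 ] rot [-3.1389e+00  9.0000e-04 -1.0358e+00] F [ 0.6 -0.8  0.4] w 59.9
[[[-0.14, -0.084, -0.081, 0.023, -0.038, -0.0], [-0.295, -0.176, -0.121, 0.048, -0.081, -0.0], [-0.426, -0.254, -0.18, 0.071, -0.12, -0.0], [-0.408, -0.243, -0.225, 0.071, -0.12, -0.0], [-0.363, -0.216, -0.339, 0.071, -0.12, -0.0], [-0.326, -0.195, -0.429, 0.071, -0.12, -0.0]]]
[[[0.027, 0.016, -0.068, -0.0, 0.0, 0.0]]]
[[[0.092, 0.055, 0.041, -0.023, 0.038, 0.0], [0.201, 0.119, 0.069, -0.048, 0.081, 0.0], [0.3, 0.177, 0.077, -0.071, 0.12, 0.0], [0.411, 0.243, 0.067, -0.096, 0.163, 0.0], [0.508, 0.3, 0.041, -0.119, 0.201, 0.0], [0.6, 0.355, 0.0, -0.141, 0.239, 0.0]]]
```

```bash
python3 -m inch '[[[-0.14,-0.084,-0.081,0.023,-0.038,0],[-0.295,-0.176,-0.121,0.048,-0.081,0],[-0.426,-0.254,-0.18,0.071,-0.12,0],[-0.408,-0.243,-0.225,0.071,-0.12,0],[-0.363,-0.216,-0.339,0.071,-0.12,0],[-0.326,-0.195,-0.429,0.071,-0.12,0],[-0.326,-0.195,-0.429,0.071,-0.12,0]]]' 44 30
python3 - <<'E'
from h import *
P=[.5436,.4108,.052]
shot("wrist","E_w0"); shot("wrist","E_w"); s=st(); print("expect",tcp(P,-25,.18))
E
```

```text
t: 37.92
eef_pos: [0.4962, 0.3757, 0.2446]
ee_rot: [-2.718, -0.003, -1.038]
force: [-8.2, 11.5, 0.5]
width: 0.0439
t 38.02 pos [0.4952 0.372  0.2403] rot [-2.7273e+00  1.0000e-04 -1.0481e+00] F [ 0.5 -0.2 -0.1] w 43.5
expect [0.47812225 0.37207656 0.2151354 ]
```

View pics/E_w.png

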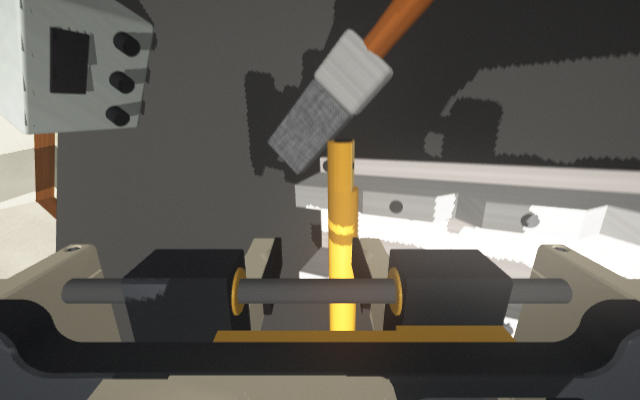

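```bash
python3 - <<'E'
from h import *
P=[.5436,.4108,.052]; s=st()
Rm=R.from_euler('xyz',s["ee_rot"]); Rv=R.from_euler('xyz',[np.pi,0,np.radians(-59.4)])
for tau,d in [(-25,.18)]:
    T=R.from_rotvec(U*np.radians(tau))*Rv; dr=(T*Rm.inv()).as_rotvec()/np.pi
    print(np.round((tcp(P,tau,d)-s["eef_pos"])/.2,3),np.round(dr,4))
print(np.round(s["q"],3))
E
```

```text
t 38.02 pos [0.4952 0.372  0.2403] rot [-2.7273e+00  1.0000e-04 -1.0481e+00] F [ 0.5 -0.2 -0.1] w 43.5
[-0.086  0.    -0.126] [ 0.0035 -0.0061  0.0036]
[ 0.632  0.304 -0.859  1.656 -0.044 -1.756]
```

```bash
cat >> h.py <<'E'
Rv=R.from_euler('xyz',[np.pi,0,np.radians(-59.4)])
def go(P,seq,flip=False):
    s=arm.get_state(); Rm=R.from_euler('xyz',s["ee_rot"]); o=[]; B=Rv*R.from_euler('z',np.pi) if flip else Rv
    for tau,d in seq:
        T=R.from_rotvec(U*np.radians(tau))*B; dr=(T*Rm.inv()).as_rotvec()/np.pi
        o.append([round(float(x),3) for x in list((tcp(P,tau,d)-s["eef_pos"])/.2)+list(dr)])
    print("[["+",\n".join(str(x) for x in o)+"]]")
E
python3 - <<'E'
from h import *
P=[.5436,.4108,.052]
go(P,[(-22,.21),(-15,.22),(-8,.22),(-5,.22),(-5,.22)])
E
```

```text
[[[-0.097, -0.006, 0.032, -0.005, 0.008, 0.004],
[-0.003, 0.049, 0.121, -0.025, 0.042, 0.004],
[0.11, 0.116, 0.148, -0.044, 0.075, 0.004],
[0.159, 0.145, 0.154, -0.053, 0.09, 0.004],
[0.159, 0.145, 0.154, -0.053, 0.09, 0.004]]]
```

```bash
python3 -m inch '[[[0,0.03,0.08,-0.01,0.017,0.002],[0,0.049,0.121,-0.025,0.042,0.004],[0.11,0.116,0.148,-0.044,0.075,0.004],[0.159,0.145,0.154,-0.053,0.09,0.004],[0.159,0.145,0.154,-0.053,0.09,0.004],[0.159,0.145,0.154,-0.053,0.09,0.004]]]'
python3 - <<'E'
from h import *
P=[.5436,.4108,.052]
s=st();print(np.round(s["q"],3),"expect",tcp(P,-5,.22))
go(P,[(-9,.21),(-9,.19),(-9,.175),(-9,.165)])
E
```

```text
t: 38.78
eef_pos: [0.5259, 0.4065, 0.2748]
ee_rot: [-3.053, 0.002, -1.017]
force: [2.7, -2.3, -0.5]
width: 0.0439
t 38.77 pos [0.5259 0.4065 0.2748] rot [-3.0531e+00  2.2000e-03 -1.0171e+00] F [ 2.7 -2.3 -0.5] w 43.9
[ 0.961  0.418 -0.234  0.045 -0.837 -0.436] expect [0.52709591 0.40103951 0.27116283]
[[[-0.053, -0.062, -0.077, 0.011, -0.019, -0.006],
[-0.039, -0.054, -0.176, 0.011, -0.019, -0.006],
[-0.029, -0.048, -0.25, 0.011, -0.019, -0.006],
[-0.022, -0.044, -0.299, 0.011, -0.019, -0.006]]]
```

```bash
python3 - <<'E'
from h import *
P=[.5436,.4108,.052]
arm.grab_frame("wrist");arm.grab_frame("wrist"); st()
go(P,[(-12,.21),(-12,.195),(-12,.18),(-12,.18)])
E
```

```text
t 38.88 pos [0.5274 0.4073 0.2749] rot [-3.0508  0.0034 -1.0208] F [ 1.1 -0.2  0.1] w 43.7
[[[-0.107, -0.094, -0.088, 0.019, -0.033, -0.005],
[-0.094, -0.086, -0.161, 0.019, -0.033, -0.005],
[-0.08, -0.078, -0.234, 0.019, -0.033, -0.005],
[-0.08, -0.078, -0.234, 0.019, -0.033, -0.005]]]
```

```bash
python3 -m inch '[[[-0.107,-0.094,-0.08,0.019,-0.033,-0.005],[-0.094,-0.086,-0.161,0.019,-0.033,-0.005],[-0.08,-0.078,-0.234,0.019,-0.033,-0.005],[-0.08,-0.078,-0.234,0.019,-0.033,-0.005],[-0.08,-0.078,-0.234,0.019,-0.033,-0.005]]]'
python3 - <<'E'
from h import *
P=[.5436,.4108,.052]
arm.grab_frame("wrist");arm.grab_frame("wrist"); s=st(); print(np.round(s["q"],3),"expect",tcp(P,-12,.18))
go(P,[(-12,.172),(-12,.165)])
shot("wrist","F_w")
E
```

```text
t: 39.5
eef_pos: [0.5128, 0.3892, 0.2271]
ee_rot: [-2.929, -0.004, -1.04]
force: [-0.8, 0.1, 1.2]
width: 0.0441
t 39.6 pos [0.5126 0.389  0.2272] rot [-2.929  -0.0039 -1.0407] F [ 0.1 -0.2  0.6] w 44.2
[ 0.977  0.412 -0.446  0.188 -0.53  -0.601] expect [0.5113875  0.39174958 0.22806657]
[[[0.001, 0.018, -0.035, 0.001, 0.001, 0.001],
[0.007, 0.022, -0.069, 0.001, 0.001, 0.001]]]
```

View pics/F_w.png

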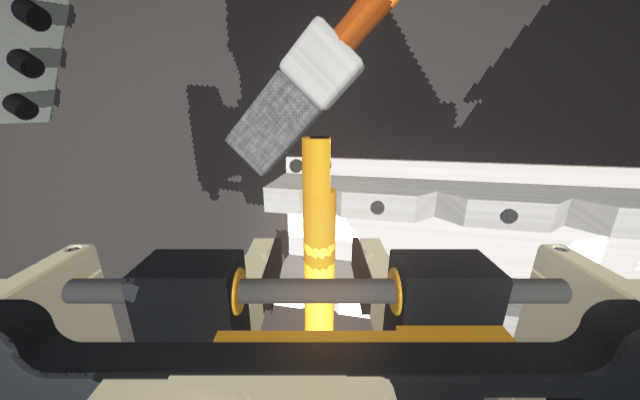

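```bash
python3 -m inch '[[[0.001,0.018,-0.035,0.001,0.001,0.001],[0.007,0.02,-0.069,0.001,0.001,0.001],[0.007,0.02,-0.069,0.001,0.001,0.001]]]'
python3 -m inch '[[[0,0,0,0,0,0],[0,0,0,0,0,0],[0,0,0,0,0,0],[0,0,0,0,0,0]]]' 12 30
python3 - <<'E'
from h import *
P=[.5436,.4108,.053]
arm.grab_frame("wrist"); s=st(); print(np.round(s["q"],3),"expect",tcp(P,-12,.165))
go(P,[(t,.165) for t in (-5,3,11,19,26,26)])
E
```

```text
t: 40.02
eef_pos: [0.5134, 0.3922, 0.2117]
ee_rot: [-2.933, -0.001, -1.038]
force: [0.1, 0.3, -0.1]
width: 0.0438
t: 40.52
eef_pos: [0.5132, 0.3922, 0.2128]
ee_rot: [-2.932, -0.0, -1.038]
force: [-3.1, -1.0, 1.8]
width: 0.0193
t 40.58 pos [0.5132 0.3922 0.2128] rot [-2.9320e+00 -1.0000e-04 -1.0376e+00] F [-3.8 -1.   2.4] w 19.0
[ 0.978  0.435 -0.45   0.187 -0.504 -0.6  ] expect [0.51407188 0.39333712 0.21439435]
[[[0.09, 0.056, 0.023, -0.02, 0.034, 0.0],
[0.189, 0.115, 0.025, -0.042, 0.072, 0.0],
[0.287, 0.173, 0.011, -0.065, 0.11, 0.0],
[0.383, 0.23, -0.019, -0.088, 0.148, 0.0],
[0.463, 0.277, -0.057, -0.107, 0.182, 0.0],
[0.463, 0.277, -0.057, -0.107, 0.182, 0.0]]]
```

```bash
python3 -m inch '[[[0.085,0.05,0.018,-0.02,0.034,0],[0.184,0.11,0.02,-0.042,0.072,0],[0.282,0.168,0.006,-0.065,0.11,0],[0.378,0.225,-0.024,-0.088,0.148,0],[0.458,0.272,-0.062,-0.107,0.182,0],[0.458,0.272,-0.062,-0.107,0.182,0],[0.458,0.272,-0.062,-0.107,0.182,0]]]'
python3 - <<'E'
from h import *
P=[.5427,.4097,.0514]
s=st(); print(np.round(s["q"],3),"expect",tcp(P,26,.165))
shot("wrist","G_w")
E
```

```text
t: 41.45
eef_pos: [0.6049, 0.446, 0.1989]
ee_rot: [2.684, -0.0, -1.038]
force: [-3.0, -3.3, 0.2]
width: 0.019
t 41.45 pos [0.6049 0.446  0.1989] rot [ 2.6844 -0.     -1.0384] F [-3.  -3.3  0.2] w 19.0
[ 0.853  0.783  0.28  -0.14  -1.505 -0.28 ] expect [0.60495854 0.4465196  0.19970102]
```

View pics/G_w.png

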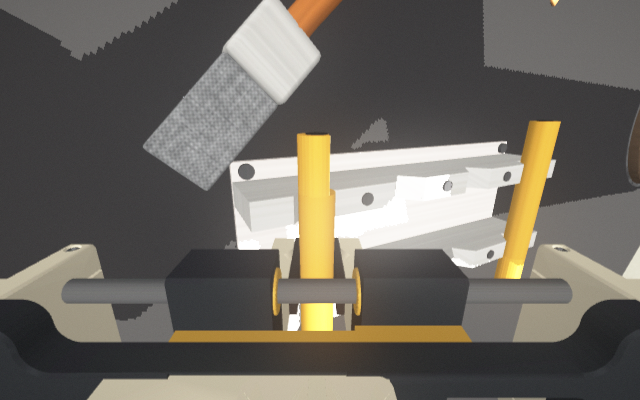

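```bash
python3 -m inch '[[[0,0,0,0,0,0],[0,0,0,0,0,0],[0,0,0,0,0,0]]]' 44
python3 - <<'E'
from h import *
P=[.5430,.4100,.052]
s=st(); go(P,[(t,.165) for t in (18,10,2,-5,-12,-12,-12)])
E
```

```text
t: 41.88
eef_pos: [0.6052, 0.4471, 0.2007]
ee_rot: [2.69, 0.001, -1.038]
force: [-0.0, 0.7, -0.2]
width: 0.0419
t 41.88 pos [0.6052 0.4471 0.2007] rot [ 2.6897e+00  1.4000e-03 -1.0377e+00] F [-0.   0.7 -0.2] w 41.9
[[[-0.092, -0.056, 0.041, 0.022, -0.038, 0.0],
[-0.188, -0.113, 0.069, 0.045, -0.076, 0.0],
[-0.286, -0.171, 0.081, 0.067, -0.114, 0.0],
[-0.373, -0.222, 0.078, 0.087, -0.148, 0.0],
[-0.459, -0.273, 0.063, 0.107, -0.181, 0.0],
[-0.459, -0.273, 0.063, 0.107, -0.181, 0.0],
[-0.459, -0.273, 0.063, 0.107, -0.181, 0.0]]]
```

```bash
python3 -m inch '[[[-0.092,-0.056,0.041,0.022,-0.038,0],[-0.188,-0.113,0.069,0.045,-0.076,0],[-0.286,-0.171,0.081,0.067,-0.114,0],[-0.373,-0.222,0.078,0.087,-0.148,0],[-0.459,-0.273,0.063,0.107,-0.181,0],[-0.459,-0.273,0.063,0.107,-0.181,0],[-0.459,-0.273,0.063,0.107,-0.181,0]]]'
python3 -m inch '[[[0,0,0,0,0,0],[0,0,0,0,0,0],[0,0,0,0,0,0],[0,0,0,0,0,0]]]' 12 30
python3 - <<'E'
from h import *
s=st(); d=tcp([0,0,0],-12,.165); P=s["eef_pos"]-d; print("P",P); P[2]+=.0005
go(P,[(t,.165) for t in (-5,3,11,19,26,26)])
E
```

```text
t: 42.75
eef_pos: [0.5137, 0.393, 0.214]
ee_rot: [-2.933, 0.002, -1.036]
force: [-0.1, -0.5, 0.4]
width: 0.0442
t: 43.25
eef_pos: [0.5135, 0.3923, 0.2127]
ee_rot: [-2.934, 0.002, -1.037]
force: [2.0, 0.5, -0.5]
width: 0.0193
t 43.25 pos [0.5135 0.3923 0.2127] rot [-2.9342e+00  1.5000e-03 -1.0372e+00] F [ 2.   0.5 -0.5] w 19.3
P [0.5430548  0.40980998 0.05130309]
[[[0.086, 0.051, 0.017, -0.02, 0.033, 0.0],
[0.185, 0.109, 0.019, -0.042, 0.071, 0.0],
[0.283, 0.167, 0.005, -0.065, 0.109, 0.0],
[0.379, 0.224, -0.024, -0.088, 0.147, 0.0],
[0.459, 0.271, -0.063, -0.107, 0.181, 0.0],
[0.459, 0.271, -0.063, -0.107, 0.181, 0.0]]]
```

```bash
python3 -m inch '[[[0.086,0.051,0.017,-0.02,0.033,0],[0.185,0.109,0.019,-0.042,0.071,0],[0.283,0.167,0.005,-0.065,0.109,0],[0.379,0.224,-0.024,-0.088,0.147,0],[0.459,0.271,-0.063,-0.107,0.181,0],[0.459,0.271,-0.063,-0.107,0.181,0],[0.459,0.271,-0.063,-0.107,0.181,0]]]'
python3 -m inch '[[[0,0,0,0,0,0],[0,0,0,0,0,0],[0,0,0,0,0,0]]]' 44
python3 - <<'E'
from h import *
P=[.5430,.4100,.052]
s=st(); go(P,[(t,.165) for t in (18,9,0,0,0)])
E
```

```text
t: 44.12
eef_pos: [0.6049, 0.4458, 0.1989]
ee_rot: [2.685, 0.0, -1.038]
force: [-2.3, -3.7, -2.5]
width: 0.019
t: 44.5
eef_pos: [0.6051, 0.4467, 0.2008]
ee_rot: [2.69, 0.001, -1.038]
force: [-0.4, 0.1, -0.4]
width: 0.0419
t 44.5 pos [0.6051 0.4467 0.2008] rot [ 2.6897e+00  1.4000e-03 -1.0377e+00] F [-0.4  0.1 -0.4] w 41.9
[[[-0.091, -0.053, 0.041, 0.022, -0.038, 0.0],
[-0.2, -0.118, 0.071, 0.047, -0.081, 0.0],
[-0.311, -0.183, 0.081, 0.073, -0.124, 0.0],
[-0.311, -0.183, 0.081, 0.073, -0.124, 0.0],
[-0.311, -0.183, 0.081, 0.073, -0.124, 0.0]]]
```

```bash
python3 -m inch '[[[-0.091,-0.053,0.041,0.022,-0.038,0],[-0.2,-0.118,0.071,0.047,-0.081,0],[-0.311,-0.183,0.081,0.073,-0.124,0],[-0.311,-0.183,0.081,0.073,-0.124,0],[-0.311,-0.183,0.081,0.073,-0.124,0]]]'
python3 - <<'E'
from h import *
arm.grab_frame("wrist")
p,f=shot("wrist","H_w"); st()
cv2.imwrite("pics/H_z.png",cv2.resize(f[60:260,240:400],None,fx=3,fy=3,interpolation=cv2.INTER_CUBIC))
E
```

```text
t: 45.12
eef_pos: [0.5431, 0.4104, 0.2177]
ee_rot: [3.141, 0.001, -1.037]
force: [0.4, -0.6, -0.2]
width: 0.0436
t 45.23 pos [0.5439 0.4108 0.217 ] rot [ 3.1412e+00  1.1000e-03 -1.0376e+00] F [-0.  -0.4  0.2] w 43.7
```

View pics/H_z.png

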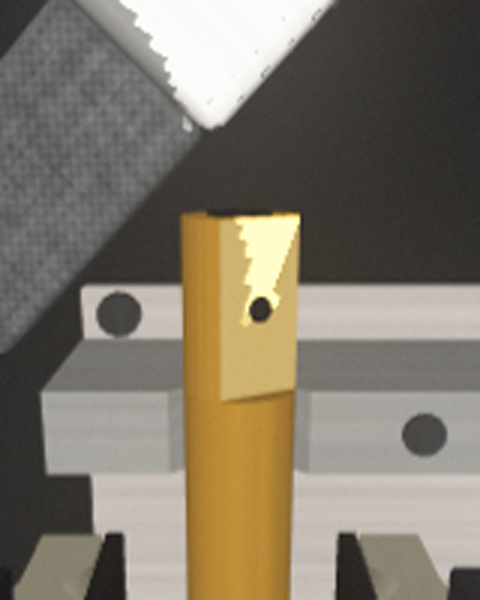

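```bash
python3 - <<'E'
from h import *
P=[.5430,.4100,.052]
s=st(); go(P,[(t,.165) for t in (-5,-10,-10)])
E
```

```text
t 45.23 pos [0.5439 0.4108 0.217 ] rot [ 3.1412e+00  1.1000e-03 -1.0376e+00] F [-0.  -0.4  0.2] w 43.7
[[[-0.066, -0.04, -0.003, 0.014, -0.024, 0.0],
[-0.128, -0.077, -0.012, 0.028, -0.048, 0.0],
[-0.128, -0.077, -0.012, 0.028, -0.048, 0.0]]]
```

```bash
python3 -m inch '[[[-0.066,-0.04,-0.003,0.014,-0.024,0],[-0.128,-0.077,-0.012,0.028,-0.048,0],[-0.128,-0.077,-0.012,0.028,-0.048,0],[-0.128,-0.077,-0.012,0.028,-0.048,0]]]'
python3 -m inch '[[[0,0,0,0,0,0],[0,0,0,0,0,0],[0,0,0,0,0,0],[0,0,0,0,0,0]]]' 12 30
python3 - <<'E'
from h import *
s=st(); d=tcp([0,0,0],-10,.165); P=s["eef_pos"]-d; print("P",P); P[2]+=.0005
go(P,[(t,.165) for t in (-3,5,13,20,24,24)])
E
```

```text
t: 45.72
eef_pos: [0.5184, 0.3954, 0.2143]
ee_rot: [-2.969, -0.0, -1.037]
force: [1.6, -0.3, 0.7]
width: 0.044
t: 46.22
eef_pos: [0.5178, 0.3949, 0.2143]
ee_rot: [-2.967, 0.0, -1.037]
force: [3.9, 1.3, -1.3]
width: 0.0189
t 46.23 pos [0.5178 0.3949 0.2143] rot [-2.9668e+00  1.0000e-04 -1.0373e+00] F [ 3.9  1.3 -1.3] w 18.9
P [0.54245221 0.40944571 0.05184472]
[[[0.086, 0.051, 0.014, -0.02, 0.034, 0.0],
[0.185, 0.11, 0.012, -0.042, 0.072, 0.0],
[0.283, 0.167, -0.006, -0.065, 0.11, 0.0],
[0.366, 0.217, -0.035, -0.085, 0.144, 0.0],
[0.412, 0.244, -0.056, -0.096, 0.163, 0.0],
[0.412, 0.244, -0.056, -0.096, 0.163, 0.0]]]
```

```bash
python3 -m inch '[[[0.086,0.051,0.014,-0.02,0.034,0],[0.185,0.11,0.012,-0.042,0.072,0],[0.283,0.167,-0.006,-0.065,0.11,0],[0.366,0.217,-0.035,-0.085,0.144,0],[0.412,0.244,-0.056,-0.096,0.163,0],[0.412,0.244,-0.058,-0.096,0.163,0]]]'
python3 -m inch '[[[0,0,0,0,0,0],[0,0,0,0,0,0],[0,0,0,0,0,0]]]' 44
python3 - <<'E'
from h import *
P=[.5430,.4100,.052]
s=st(); go(P,[(t,.165) for t in (16,8,0,0,0)])
E
```

```text
t: 46.98
eef_pos: [0.6006, 0.4437, 0.2021]
ee_rot: [2.719, -0.0, -1.038]
force: [1.5, 0.1, 4.2]
width: 0.0191
t: 47.35
eef_pos: [0.5994, 0.4431, 0.2025]
ee_rot: [2.72, 0.0, -1.037]
force: [0.7, 0.5, 0.9]
width: 0.0416
t 47.35 pos [0.5994 0.4431 0.2025] rot [ 2.7204e+00  4.0000e-04 -1.0374e+00] F [0.7 0.5 0.9] w 41.6
[[[-0.086, -0.05, 0.041, 0.023, -0.039, 0.0],
[-0.183, -0.107, 0.065, 0.045, -0.077, 0.0],
[-0.282, -0.165, 0.073, 0.068, -0.115, 0.0],
[-0.282, -0.165, 0.073, 0.068, -0.115, 0.0],
[-0.282, -0.165, 0.073, 0.068, -0.115, 0.0]]]
```

```bash
python3 -m inch '[[[-0.086,-0.05,0.041,0.023,-0.039,0],[-0.183,-0.107,0.065,0.045,-0.077,0],[-0.282,-0.165,0.073,0.068,-0.115,0],[-0.282,-0.165,0.073,0.068,-0.115,0],[-0.282,-0.165,0.073,0.068,-0.115,0]]]'
python3 - <<'E'
from h import *
arm.grab_frame("wrist")
p,f=shot("wrist","I_w"); st()
cv2.imwrite("pics/I_z.png",cv2.resize(f[120:230,280:360],None,fx=5.4,fy=5.4,interpolation=cv2.INTER_CUBIC))
E
```

```text
t: 47.98
eef_pos: [0.5434, 0.4106, 0.218]
ee_rot: [3.141, 0.001, -1.037]
force: [-0.4, 0.8, 0.9]
width: 0.044
t 48.08 pos [0.5441 0.4109 0.2173] rot [ 3.1406e+00  8.0000e-04 -1.0374e+00] F [ 0.3 -0.2  0.9] w 43.9
```

View pics/I_z.png

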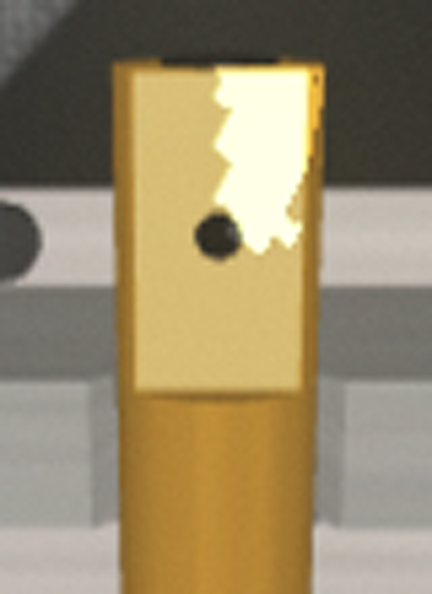

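```bash
python3 -m inch '[[[0,0,0.2,0,0,0],[0,0,0.4,0,0,0],[-0.2,0.02,0.4,0,0,0],[-0.45,0.03,0.4,0,0,0],[-0.62,0.04,0.4,0,0,0],[-0.62,0.04,0.4,0,0,0]]]'
python3 -m inch '[[[-0.2,0.02,0,0,0,0],[-0.45,0.03,-0.1,0,0,0],[-0.62,0.04,-0.2,0,0,0],[-0.62,0.04,-0.2,0,0,0],[-0.62,0.04,-0.2,0,0,0]]]'
python3 - <<'E'
from h import *
arm.grab_frame("wrist");arm.grab_frame("wrist")
p,f=shot("wrist","J_w"); s=st(); print(np.round(s["q"],2))
E
```

```text
t: 48.82
eef_pos: [0.4181, 0.4191, 0.2974]
ee_rot: [3.14, 0.001, -1.035]
force: [0.0, 0.9, 0.9]
width: 0.0442
t: 49.45
eef_pos: [0.2961, 0.4273, 0.2573]
ee_rot: [3.141, 0.001, -1.037]
force: [0.7, 0.1, 0.5]
width: 0.0438
t 49.6 pos [0.2963 0.4267 0.2574] rot [ 3.1411e+00  1.0000e-03 -1.0385e+00] F [-1.1 -0.   0.4] w 44.0
[ 1.34  0.25 -0.52 -0.   -0.8  -0.81]
```

View pics/J_w.png

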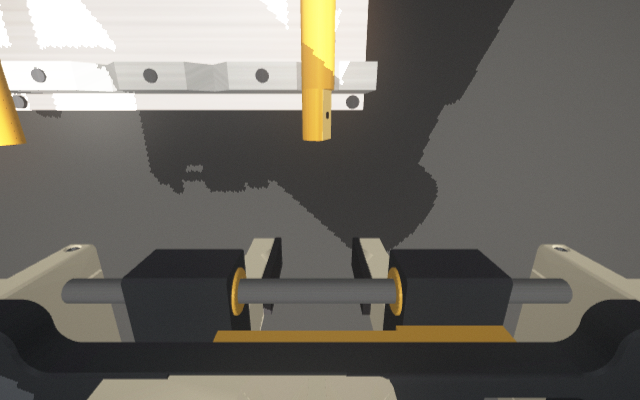

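```bash
python3 - <<'E'
from h import *
p=arm.camera_params("wrist"); f=cv2.imread("pics/J_w.png")
cv2.imwrite("pics/J_z.png",cv2.resize(f[50:150,275:365],None,fx=5.4,fy=5.4,interpolation=cv2.INTER_CUBIC))
e=w(p,(317,139.5),.058); a=w(p,(318.5,40),.062); d=a-e; d/=np.linalg.norm(d); print(e,np.degrees(np.arctan2(d[1],d[0])),"mid",e[:2]-.075*U[:2])
E
```

```text
[0.33107885 0.36905629 0.058     ] -60.288106905894956 mid [0.36925696 0.30450064]
```

View pics/J_z.png

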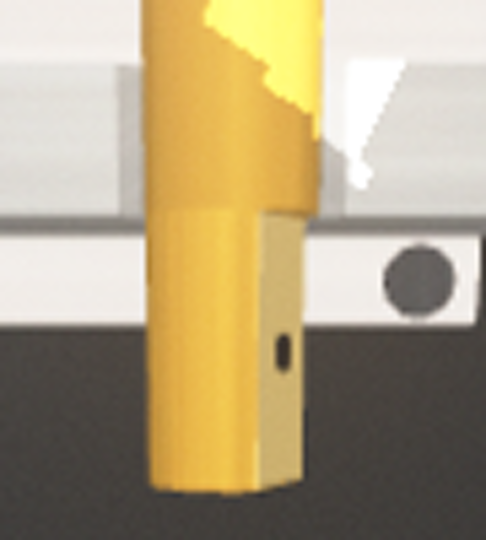

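```bash
python3 - <<'E'
from h import *
P=[.3680,.3055,.052]
go(P,[(0,.22),(-5,.215),(-11,.2),(-11,.185)])
E
```

```text
[[[0.358, -0.606, 0.073, -0.0, -0.0, 0.001],
[0.278, -0.654, 0.044, 0.014, -0.024, 0.001],
[0.194, -0.703, -0.045, 0.031, -0.053, 0.001],
[0.206, -0.696, -0.119, 0.031, -0.053, 0.001]]]
```

```bash
python3 -m inch '[[[0.15,-0.25,0.073,0,0,0],[0.3,-0.5,0.073,0,0,0],[0.34,-0.62,0.06,0,0,0.001],[0.278,-0.654,0.044,0.014,-0.024,0.001],[0.194,-0.703,-0.045,0.031,-0.053,0.001],[0.206,-0.696,-0.119,0.031,-0.053,0.001],[0.206,-0.696,-0.119,0.031,-0.053,0.001]]]'
python3 - <<'E'
from h import *
arm.grab_frame("wrist")
P=[.3680,.3055,.052]
shot("wrist","K_w"); s=st(); print(np.round(s["q"],2),tcp(P,-11,.185)); go(P,[(-11,.175),(-11,.165)])
E
```

```text
t: 50.48
eef_pos: [0.3369, 0.2865, 0.233]
ee_rot: [-2.951, -0.002, -1.035]
force: [1.4, -0.0, 0.5]
width: 0.0443
t 50.58 pos [0.3372 0.2877 0.234 ] rot [-2.949e+00 -1.000e-04 -1.035e+00] F [-0.1  0.  -0.6] w 43.9
[ 1.19  0.12 -0.9   0.3  -0.41 -0.92] [0.3376161  0.28753101 0.23360103]
[[[0.01, 0.004, -0.051, -0.0, 0.0, -0.001],
[0.018, 0.009, -0.1, -0.0, 0.0, -0.001]]]
```

View pics/K_w.png

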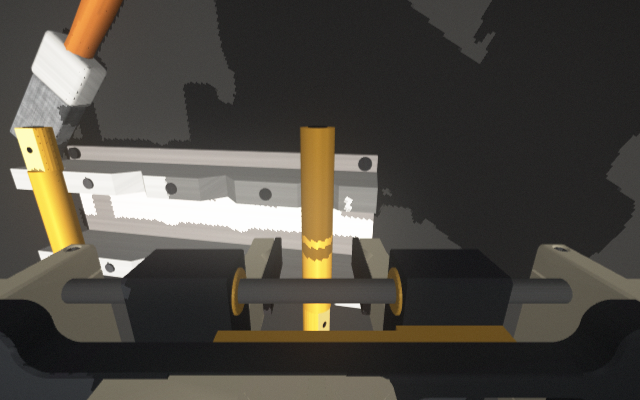

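```bash
python3 -m inch '[[[0.01,0.004,-0.051,0,0,0],[0.018,0.008,-0.1,0,0,0],[0.018,0.008,-0.1,0,0,0]]]'
python3 -m inch '[[[0,0,0,0,0,0],[0,0,0,0,0,0],[0,0,0,0,0,0],[0,0,0,0,0,0]]]' 12 30
python3 - <<'E'
from h import *
s=st(); print(np.round(s["q"],2)); d=tcp([0,0,0],-11,.165); P=s["eef_pos"]-d; print("P",P); P[2]+=.0005
go(P,[(t,.165) for t in (-4,4,12,19,25,25)])
E
```

```text
t: 50.95
eef_pos: [0.3407, 0.289, 0.2135]
ee_rot: [-2.95, -0.001, -1.035]
force: [-0.6, -0.8, 0.9]
width: 0.0439
t: 51.45
eef_pos: [0.3402, 0.289, 0.2137]
ee_rot: [-2.949, 0.0, -1.034]
force: [0.4, 0.3, 3.2]
width: 0.0191
t 51.45 pos [0.3402 0.289  0.2137] rot [-2.9489  0.     -1.0339] F [0.4 0.3 3.2] w 19.1
[ 1.18  0.16 -0.94  0.35 -0.34 -0.96]
P [0.36731703 0.30500142 0.05172317]
[[[0.086, 0.051, 0.016, -0.02, 0.034, -0.001],
[0.185, 0.109, 0.016, -0.043, 0.072, -0.001],
[0.283, 0.167, -0.0, -0.065, 0.11, -0.001],
[0.367, 0.217, -0.027, -0.085, 0.144, -0.001],
[0.436, 0.258, -0.06, -0.102, 0.172, -0.001],
[0.436, 0.258, -0.06, -0.102, 0.172, -0.001]]]
```

```bash
python3 -m inch '[[[0.086,0.051,0.016,-0.02,0.034,0],[0.185,0.109,0.016,-0.043,0.072,0],[0.283,0.167,0,-0.065,0.11,0],[0.367,0.217,-0.027,-0.085,0.144,0],[0.436,0.258,-0.06,-0.102,0.172,0],[0.436,0.258,-0.062,-0.102,0.172,0]]]'
python3 -m inch '[[[0,0,0,0,0,0],[0,0,0,0,0,0],[0,0,0,0,0,0]]]' 44
python3 - <<'E'
from h import *
P=[.3674,.3052,.052]
s=st(); print(np.round(s["q"],2),tcp(P,25,.165));go(P,[(t,.165) for t in (17,9,1,-5,-11,-11,-11)])
E
```

```text
t: 52.2
eef_pos: [0.4278, 0.3408, 0.2004]
ee_rot: [2.7, 0.0, -1.035]
force: [-4.3, 1.6, 12.5]
width: 0.0192
t: 52.58
eef_pos: [0.4271, 0.3401, 0.2008]
ee_rot: [2.705, 0.0, -1.034]
force: [0.8, -0.2, -0.1]
width: 0.0418
t 52.58 pos [0.4271 0.3401 0.2008] rot [ 2.7050e+00  4.0000e-04 -1.0339e+00] F [ 0.8 -0.2 -0.1] w 41.8
[ 0.96  0.5  -0.26 -0.19 -1.22 -0.32] [0.42742127 0.34069648 0.20154078]
[[[-0.091, -0.052, 0.045, 0.023, -0.038, -0.001],
[-0.188, -0.109, 0.071, 0.045, -0.077, -0.001],
[-0.286, -0.167, 0.081, 0.068, -0.115, -0.001],
[-0.361, -0.211, 0.078, 0.085, -0.143, -0.001],
[-0.434, -0.255, 0.066, 0.102, -0.172, -0.001],
[-0.434, -0.255, 0.066, 0.102, -0.172, -0.001],
[-0.434, -0.255, 0.066, 0.102, -0.172, -0.001]]]
```

```bash
python3 -m inch '[[[-0.091,-0.052,0.045,0.023,-0.038,0],[-0.188,-0.109,0.071,0.045,-0.077,0],[-0.286,-0.167,0.081,0.068,-0.115,0],[-0.361,-0.211,0.078,0.085,-0.143,0],[-0.434,-0.255,0.066,0.102,-0.172,-0.001],[-0.434,-0.255,0.064,0.102,-0.172,-0.001],[-0.434,-0.255,0.064,0.102,-0.172,-0.001]]]'
python3 -m inch '[[[0,0,0,0,0,0],[0,0,0,0,0,0],[0,0,0,0,0,0],[0,0,0,0,0,0]]]' 12 30
python3 - <<'E'
from h import *
s=st(); print(np.round(s["q"],2)); d=tcp([0,0,0],-11,.165); P=s["eef_pos"]-d; print("P",P); P[2]+=.0005
go(P,[(t,.165) for t in (-4,4,12,19,25,25)])
E
```

```text
t: 53.45
eef_pos: [0.3408, 0.2898, 0.2143]
ee_rot: [-2.949, 0.001, -1.036]
force: [-0.4, -0.8, 0.4]
width: 0.0441
t: 53.95
eef_pos: [0.3404, 0.2892, 0.2135]
ee_rot: [-2.95, 0.001, -1.037]
force: [-4.5, 0.5, 1.7]
width: 0.0188
t 53.95 pos [0.3404 0.2892 0.2135] rot [-2.9502e+00  5.0000e-04 -1.0374e+00] F [-4.5  0.5  1.7] w 18.8
[ 1.18  0.16 -0.93  0.35 -0.34 -0.96]
P [0.36754191 0.30526016 0.05155696]
[[[0.086, 0.051, 0.016, -0.02, 0.033, 0.0],
[0.185, 0.109, 0.016, -0.042, 0.071, 0.0],
[0.283, 0.167, -0.0, -0.065, 0.11, 0.0],
[0.367, 0.217, -0.027, -0.085, 0.143, 0.0],
[0.436, 0.258, -0.06, -0.102, 0.172, 0.0],
[0.436, 0.258, -0.06, -0.102, 0.172, 0.0]]]
```

Then release, retreat along the tool axis, return upright, and look at the flat end.

```bash
python3 -m inch '[[[0.086,0.051,0.016,-0.02,0.034,0],[0.185,0.109,0.016,-0.043,0.072,0],[0.283,0.167,0,-0.065,0.11,0],[0.367,0.217,-0.027,-0.085,0.144,0],[0.436,0.258,-0.06,-0.102,0.172,0],[0.436,0.258,-0.06,-0.102,0.172,0]]]'
python3 -m inch '[[[0,0,0,0,0,0],[0,0,0,0,0,0],[0,0,0,0,0,0]]]' 44
python3 - <<'E'
from h import *
P=[.3674,.3052,.052]
s=st(); go(P,[(25,.19),(25,.22)]); go([.2963,.4267,.052],[(0,.2054)])
E
```

```text
t: 54.7
eef_pos: [0.428, 0.3411, 0.2003]
ee_rot: [2.698, -0.001, -1.039]
force: [-4.8, 0.8, 5.1]
width: 0.0192
t: 55.08
eef_pos: [0.4277, 0.3408, 0.2018]
ee_rot: [2.706, -0.0, -1.037]
force: [1.0, -0.2, 0.1]
width: 0.0418
t 55.08 pos [0.4277 0.3408 0.2018] rot [ 2.7055e+00 -4.0000e-04 -1.0368e+00] F [ 1.  -0.2  0.1] w 41.8
[[[0.044, 0.026, 0.112, 0.0, 0.0, 0.0],
[0.099, 0.058, 0.248, 0.0, 0.0, 0.0]]]
[[[-0.657, 0.429, 0.278, 0.071, -0.119, 0.0]]]
```

```bash
python3 -m inch '[[[0.044,0.026,0.112,0,0,0],[0.099,0.058,0.26,0,0,0],[-0.05,0.1,0.33,0.02,-0.04,0],[-0.25,0.2,0.33,0.04,-0.08,0],[-0.45,0.32,0.3,0.071,-0.119,0],[-0.657,0.429,0.278,0.071,-0.119,0],[-0.657,0.429,0.278,0.071,-0.119,0],[-0.657,0.429,0.278,0.071,-0.119,0]]]'
python3 - <<'E'
from h import *
arm.grab_frame("wrist");arm.grab_frame("wrist")
p,f=shot("wrist","L_w"); s=st()
cv2.imwrite("pics/L_z.png",cv2.resize(f[50:150,275:365],None,fx=5.4,fy=5.4,interpolation=cv2.INTER_CUBIC))
E
```

```text
t: 56.08
eef_pos: [0.2962, 0.4268, 0.2576]
ee_rot: [3.141, 0.002, -1.036]
force: [-0.8, -1.4, 0.0]
width: 0.0441
t 56.23 pos [0.2971 0.4263 0.2573] rot [ 3.1405e+00  1.2000e-03 -1.0382e+00] F [-0.1 -0.2  0.1] w 43.9
```

View pics/L_z.png

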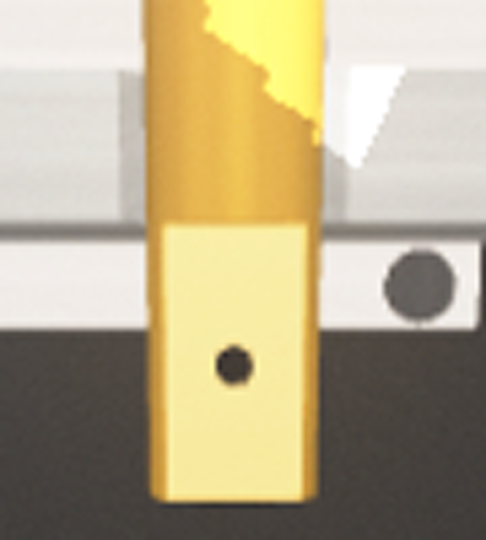

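```bash
python3 -m inch '[[[0,0,0.3,0,0,0],[0,0,0.6,0,0,0],[0,0.2,0.8,0,0,0],[0,0.3,0.8,0,0,0]]]'
python3 - <<'E'
from h import *
arm.grab_frame("wrist"); st()
p,f=shot("top","M_t"); cv2.imwrite("pics/M_tz.png",cv2.resize(f[120:300,110:510],None,fx=2,fy=2,interpolation=cv2.INTER_CUBIC))
cv2.imwrite("pics/M_tray.png",cv2.resize(f[130:195,285:415],None,fx=6,fy=6,interpolation=cv2.INTER_CUBIC))
wrect("cover_handle","top",.008,p); wrect("pad_top","top",.003,p); shot("scene","M_s")
E
```

```text
t: 56.72
eef_pos: [0.2977, 0.4881, 0.4212]
ee_rot: [-3.137, 0.006, -1.038]
force: [-0.0, 0.4, -0.7]
width: 0.0441
t 56.77 pos [0.2973 0.4893 0.4183] rot [-3.1401  0.0036 -1.0378] F [0.6 2.8 0.5] w 44.3
cover_handle 0.71 c [449.2 -21.6] size [216.   71.8] long dir deg 85.3
pad_top 0.98 c [449.6 -20.5] size [259.6 129.8] long dir deg 85.26
```

View pics/M_tz.png

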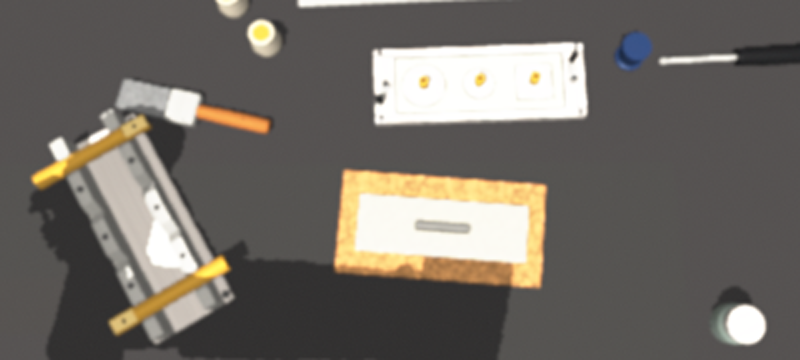

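View pics/M_tray.png

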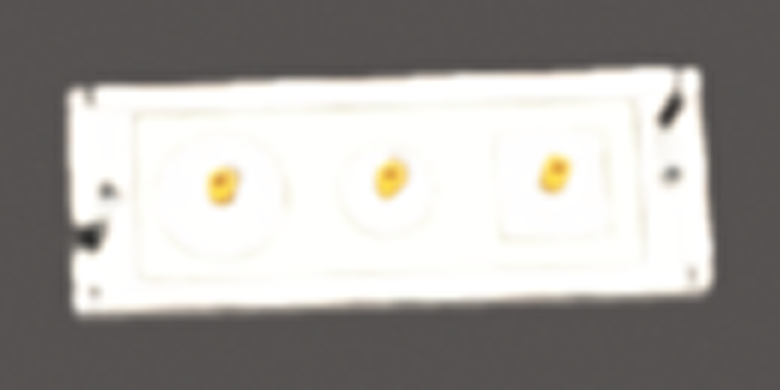

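View pics/M_s.png

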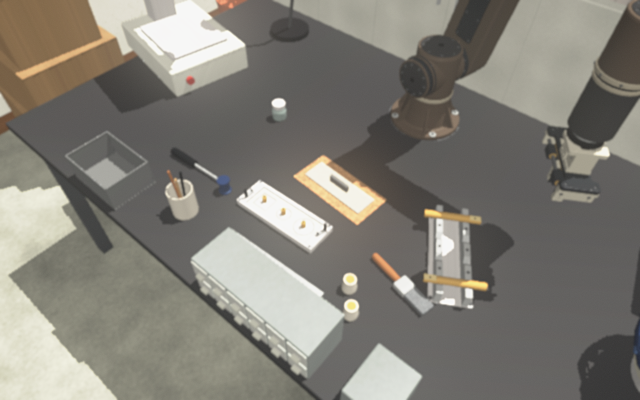

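```bash
python3 - <<'E'
from h import *
st(); print(arm.job_done())
E
```

```text
t 56.98 pos [0.2966 0.4858 0.4158] rot [ 3.1383e+00 -6.0000e-04 -1.0378e+00] F [-0.5  0.  -0.6] w 43.8
the job is handed in; nothing more can be done
None
```

The job is done and handed in at about 57 s; nothing in my last checks failed.

- **Tabs:** I swung both about 98° outward by their posts. The last top view shows both clear of the tray opening.
- **Cover:** It lies on the cork pad, handle up. Its centre is about 1 mm from the pad's centre, and its direction reads 85.3° against the pad's 85.3°.
- **Caps:** All three were there, and I put each in its own nest, hub up. Each stopped at full depth with about 8 N of contact, and the wrist camera shows them flush in their recesses. I did not see any cap knocked aside.
- **Stems:** Two were there, in the outer notches. I rolled them about 110° and 72° by gripping and turning them in place. In the close-ups both flats face up to within about 1°, and both stems still lie across both rails.
- **Bystanders:** They look unmoved in the last pictures.

One stem pre-grasp tilt ran close to a wrist joint limit and showed a brief force of about 14 N. I backed out and used smaller strokes, and nothing had moved. The grip readings never showed the grip slackening.

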